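# Put the spice jar away in the catch-door cupboard

### The job

Pull the little spice cupboard's door wide open, stand the red-capped spice jar that is out on the worktop upright inside it, and push the door shut until its roller catch snaps home. Leave the jar already in the cupboard, the salt shaker and the kitchen timer as they are.

Things in the scene. Friction and masses are not known exactly. Their poses are not given: they have to be found in the camera images.
- cupboard: Small white cupboard fixed to the worktop, 214 wide x 122 deep x 250 mm high, boards 12 mm, pale wood door. Origin: on the worktop, under the middle of its front opening (plane of the shut door's back). +x points into it, +y to its left (hinge side), z up. Inner space: x 0 to 112, y -95 to 95, z 12 to 238 mm. The clear place for the jar is about x 55, y -20 mm.
- cupboard_floor (a point): Middle of the cupboard's inner floor, on its upper surface (12 mm above the worktop), 56 mm in from the front; turns with the cupboard, axes parallel to the cupboard's.
- door (a joint): Door angle in rad: 0 shut (held by the catch, as at the start); grows as the free right edge swings out towards the robot, up to 1.75. The door is 210 wide, 242 high, 16 mm thick, hinged upright at its left edge. Away from the catch it turns with light friction and stays where it is left.
- door_hinge (a point): Point on the door's upright hinge line, 220 mm above the worktop.
- door_bar (a point): Grip point on the door's dark upright round bar handle (10 mm diameter), 230 mm above the worktop, 21 mm below the bar's top; moves with the door. The bar's axis is 36 mm in front of the door's face, 182 mm from the hinge along the door. Above 193 mm the bar is clear all round and can be gripped from above; fixing arms join it to the door at heights 152 and 188 mm.
- spice_jar: Glass spice jar with a red cap, standing on the worktop; 45 mm diameter, 106 mm high (cap from 85 mm up, glass 42 mm wide below), about 0.11 kg. Origin: centre of its underside, z up.
- inside_jar: A second, like spice jar (45 mm diameter, 106 mm high), already standing in the cupboard at the left. Origin: centre of its underside. Leave it.
- salt_shaker: Glass salt shaker with grey top, 44 mm diameter, 90 mm high, on the worktop; origin: centre of its underside. Leave it.
- kitchen_timer: Round red and white kitchen timer, 65 mm diameter, 45 mm high, on the worktop; origin: centre of its underside. Leave it.
- catch (a point): Sprung roller of the door catch, inside on the right wall just behind the door, 45 mm above the worktop; it stands 20 mm in from the wall. A steel nose on the door must pass it, with about 10 N at the bar. Pulling, it lets go at about 0.05 rad of door angle and is free from 0.10; pushing, it meets at about 0.10 rad, and below 0.05 it draws the door home to 0 by itself.
Mind the look-alikes: they are no part of the job. Leave any green look-alike of the spice_jar alone.

How it is judged:
By the outcome, as a careful person would: the job done as asked, in the order asked, and still so for the second after the job is handed in, with the robot touching nothing.
It also fails if it takes over 72 s, if anything falls off the work surface, if the arm or the gripper's body presses on something with over 40 N, if the wrist force passes 120 N, or if a joint passes its speed limit or range.

### The arm

A 7-joint arm with a two-finger parallel gripper is mounted at the origin on a cart in front of the work surface, level with it; the furniture and walls round the work are solid. World frame = base frame: x ahead of the robot, y to its left, z up, the work surface at z = 0. Lengths are in m, angles in rad, forces in N, time in s.
With the tool pointing down it reaches from about 0.425 to 0.875 m from the base axis. Payload 4.7 kg.
Tool frame: the origin (TCP) lies on the centre line of the jaws, within the pads' length; the fingertips stand ahead of it and the grasp point (between the pads) lies 2 mm behind it (nose_length is the z of the fingertips in the tool frame, in m); z points along the fingers, y is the line along which they close (so a half turn about z gives the same grasp; the last joint's range is limited). The gripper opens to 87 mm and grips with 3 to 60 N. Pads are 19 mm wide; open, the fingers measure 117 mm over their backs; the gripper's body (75 mm by 190 mm) begins 51 mm behind the grasp point.
Start: joints at [-1.194, 0.321, -0.07, 1.45, 0.023, 1.371, -0.057], TCP at [0.231, 0.608, 0.24] pointing down, gripper open.
Joint ranges: [-2.86, 2.86], [-0.3, 2.09], [-1.38, 1.24], [0.06, 2.45], [-1.56, 4.7], [0.09, 2.05], [-2.69, 2.69]. Speed limits (rad/s): [2.57, 2.57, 3.14, 3.14, 3.14, 3.14, 3.14].

### API

Orientations are given as a rotation vector (axis times angle).
In Python, from bench import * gives the robot as it stands.
- The arm moves only by the tool send_rows, never from a script. Its arguments are lists of equal length, an entry for each row: "xyz": the shift along the tool's x, y, z in mm, a list of three; "dr": the turn, a rotation vector about the tool's x, y, z in rad, a list of three. A call has exactly 10 rows; each row is the pose to reach, as a shift and turn from the pose commanded when the call began, along the tool's axes at that moment; what a row does not reach only later rows make up. A row lasts 1/12 s, in which the tool goes at most 41.7 mm and 7.16 degrees, less where a joint would pass 70% of its speed; a pose out of reach is approached as far as the arm can. A call with a gripper value outside its range is refused whole. "jaw" is the finger opening in mm, from 0 to 87, set as the call begins (left out, the last holds). The fingers move at their own pace and stop on an object; "grip_force" is the grip in N (left out, the last holds). Time passes only in rows, so rows that repeat a pose let the fingers close, or fill a call up. It gives the time, the measured TCP pose, the force, the opening and the grip force at its end, in the units of the state.
- get_state(): the state, without advancing time (a new reading comes with each control period).
- get_image(name): name is "scene" or "top"; returns the picture (420x560x3 uint8, red, green, blue); there is no depth.
- calibration(name): a dict with "vfov" (degrees; the focal length in pixels is half the picture's height over the tangent of half this angle, whatever the lens; pixels are square), "cx", "cy" (the principal point, pixels), "rvec" (rotation vector, rad) and "tvec" (3), from world to camera coordinates, as OpenCV has them. Camera axes: x right, y down, z forward; pixel columns grow to the right and rows downward; lengths in m; the calibration is good to about 2 mm. A picture is of the moment at which its call begins. calibration takes no time and is no camera call.
- close_job(): hands the job in; it is judged then, once.
The state is a dict: "time": time; "joint_positions": joint angles; "qd": joint speeds; "joint_torque": joint torques, N m; "position": TCP position; "tool_rot": TCP orientation; "ft_force": force on the tool from outside, world axes, zero at the start; "torque": the same for the moment, N m; "grip_width": opening from 0.0 (shut) to 1.0 (fully open); "grip_force": force on a finger pad.
Only numpy, scipy, OpenCV 4.12 (cv2) and the standard library are available. Lean on these libraries where they do the work, as an engineer would, in place of code of your own. Each camera call takes 0.05 s, during which the arm holds its last target. There are 200 camera calls.

## Working session

There is one attempt and no reset: what is moved stays moved. The work goes in short steps, Python scripts to look and compute and a tool call to move; the robot and the scene stay as the last step left them, time stands still between calls to the robot, and variables do not carry over. Pictures are saved under pics/ and viewed, at most 10 in all, crops included, and the job is handed in when it is done.

Besides the shell and the picture viewer there is one more tool, called as name(argument=value, ...) on one line, values as JSON. send_rows: Moves the arm, as the interface text tells. Its arguments: {"type":"object","properties":{"xyz":{"type":"array"},"dr":{"type":"array"},"jaw":{"type":"number"},"grip_force":{"type":"number"}},"required":["xyz","dr"]}

```bash
mkdir -p pics; ls; python3 - <<'E'
from bench import *
import cv2
for n in ("scene","top"):
    cv2.imwrite(f"pics/{n}0.png",get_image(n)[:,:,::-1]); print(n,calibration(n))
s=get_state(); print(s)
E
```

```text
pics
scene {'vfov': 48.12458680340334, 'cx': 280.1447765547321, 'cy': 211.44330497487996, 'rvec': array([ 1.68971182, -1.23913643,  0.80127673]), 'tvec': array([-0.315156  ,  0.35839794,  0.88641511])}
top {'vfov': 50.06159764408255, 'cx': 275.73003859839224, 'cy': 216.61613350038095, 'rvec': array([ 1.97750958, -1.61866674,  0.59681619]), 'tvec': array([-0.25727027,  0.55549102,  0.883883  ])}
{'time': 0.1, 'joint_positions': array([-1.19389164,  0.32176741, -0.07011211,  1.45153423,  0.02261107,
        1.37079783, -0.0569101 ]), 'qd': array([ 4.61071253e-04, -1.08595045e-03, -6.98653354e-05, -2.68008991e-03,
        5.17273869e-04, -1.25305654e-03, -1.81358699e-03]), 'joint_torque': array([ 3.01033460e-04, -4.92571735e+01, -4.05530585e-01, -3.13399494e+01,
       -6.40937034e-02,  3.95006652e-02,  8.51635400e-05]), 'position': array([0.23055227, 0.60724801, 0.23856846]), 'tool_rot': array([-5.66662136e-01, -3.08984262e+00,  2.67895561e-03]), 'ft_force': array([-0.24204855, -0.72676354,  0.02044741]), 'torque': array([-0.04909873,  0.02636719,  0.03126035]), 'grip_force': 0.0, 'grip_width': 1.0036190323976018}
```

View pics/scene0.png

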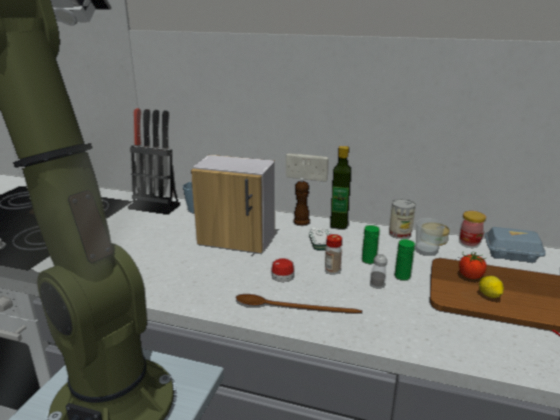

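View pics/top0.png

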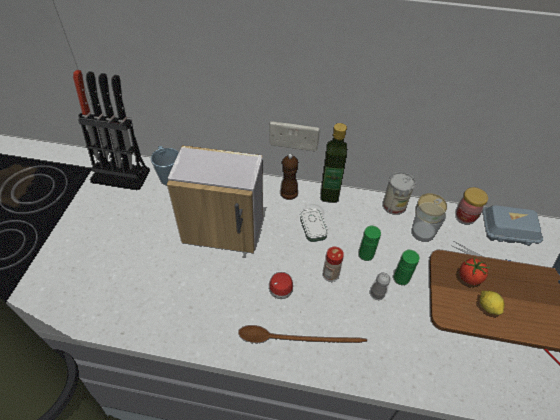

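The scene shows the cupboard with its dark bar at (249,197). Red candidates in the scene view are a jar with glass body and red cap (333,255), the timer (283,270), an orange-lidded jar (472,228) and a tomato (473,266). Green look-alikes stand at (371,245) and (405,260). The jar at (333,255) fits because it has a red cap on glass. I'll confirm it in a crop.

```bash
python3 - <<'E'
import cv2
a=cv2.imread("pics/top0.png")[140:310,160:425]; b=cv2.imread("pics/scene0.png")[145:305,180:425]
cv2.imwrite("pics/ctop.png",cv2.resize(a,None,fx=3,fy=3,interpolation=cv2.INTER_CUBIC))
cv2.imwrite("pics/cscene.png",cv2.resize(b,None,fx=3,fy=3,interpolation=cv2.INTER_CUBIC))
E
```

```text
(no output)
```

View pics/ctop.png

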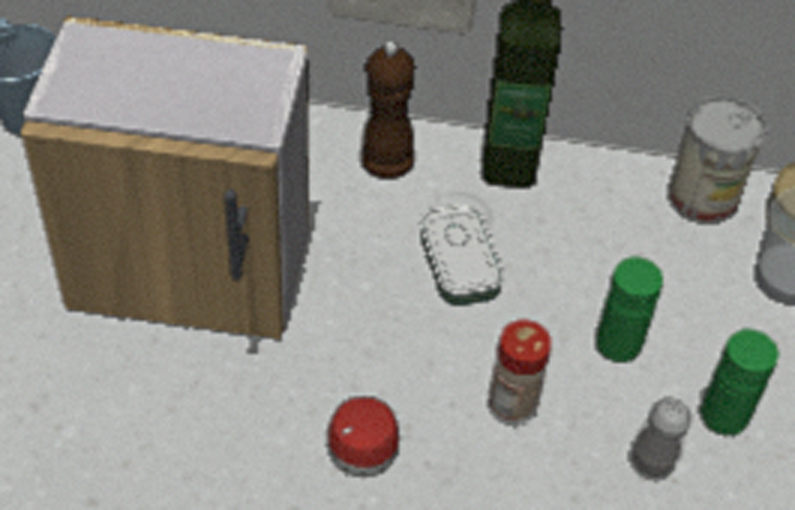

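View pics/cscene.png

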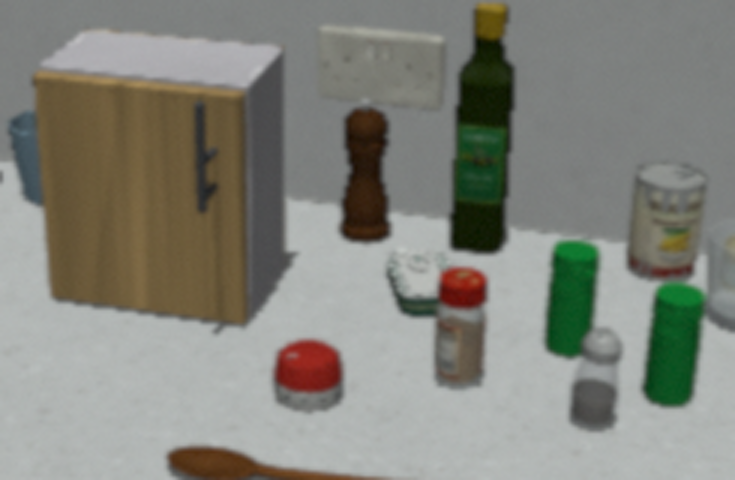

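```bash
cat > h.py <<'E'
import numpy as np, cv2
from bench import *
from scipy.optimize import least_squares
from scipy.spatial.transform import Rotation as R
def cam(n):
    c=calibration(n); f=210/np.tan(np.radians(c["vfov"]/2))
    return c["rvec"],c["tvec"],np.array([[f,0,c["cx"]],[0,f,c["cy"]],[0,0,1]])
def proj(n,P):
    r,t,K=cam(n); return cv2.projectPoints(np.array(P,float).reshape(-1,1,3),r,t,K,None)[0][:,0]
def onplane(n,uv,z):
    r,t,K=cam(n); Rm=cv2.Rodrigues(r)[0]; c=-Rm.T@t
    d=Rm.T@np.linalg.inv(K)@np.array([*uv,1.]); return c+d*(z-c[2])/d[2]
T=lambda u,v:((u+.5)/3-.5+160,(v+.5)/3-.5+140)
S=lambda u,v:((u+.5)/3-.5+180,(v+.5)/3-.5+145)
E
python3 - <<'E'
from h import *
B=[.122,.107,.25],[.122,-.107,.25],[0,.107,.25],[0,-.107,.25],[-.016,.105,.004],[-.016,-.105,.004],[-.052,-.077,.251]
ot=[T(70,20),T(306,46),T(28,120),T(277,148),T(66,310),T(279,336),T(232,191)]
os=[S(86,32),S(283,46),None,None,S(52,299),S(245,324),S(200,103)]
B=np.array(B)
def w(p):
    c,s=np.cos(p[2]),np.sin(p[2]); return B@np.array([[c,s,0],[-s,c,0],[0,0,1]])+[p[0],p[1],0]
ks=[i for i in range(7) if os[i]]
def res(p):
    return np.r_[(proj("top",w(p))-ot).ravel(),(proj("scene",w(p)[ks])-[os[i] for i in ks]).ravel()]
g=onplane("top",T(170,325),0); print("front guess",g)
s=min((least_squares(res,[g[0],g[1],y]) for y in (-1,0,1,2,3)),key=lambda s:s.cost)
print("cup",s.x,np.degrees(s.x[2])); print(res(s.x).reshape(-1,2).round(1).tolist())
print("bar",w(s.x)[6])
for nm,a,b,h in(("jar",(526,337),(463,275),.106),("shaker",(674,404),(603,336),.09),("timer",(364,418),(309,352),.045)):
    print(nm,onplane("top",T(*a),h),onplane("scene",S(*b),h))
print("jarbase",onplane("top",T(513,412),0),onplane("scene",S(459,378),0))
for nm,a in (("g1",(637,272)),("g2",(751,347)),("bowl",(455,215))): print(nm,onplane("top",T(*a),.1))
q=get_state(); print(R.from_rotvec(q["tool_rot"]).as_matrix().round(3))
E
```

```text
front guess [0.61141917 0.02844037 0.        ]
cup [0.62384711 0.02477356 0.04068073] 2.3308338795052177
[[-1.5, -1.1], [1.0, -0.2], [-1.8, -1.1], [1.9, 0.3], [-0.6, 0.5], [1.5, 1.8], [0.1, 0.3], [-0.1, -1.7], [0.5, -0.5], [-1.1, -0.5], [0.0, 0.2], [0.0, -1.2]]
bar [ 0.57502169 -0.05427755  0.251     ]
jar [ 0.58940088 -0.29789144  0.106     ] [ 0.58820433 -0.29885034  0.106     ]
shaker [ 0.55851911 -0.42618007  0.09      ] [ 0.5444496  -0.42997165  0.09      ]
timer [ 0.52093221 -0.17324851  0.045     ] [ 0.51480592 -0.17645998  0.045     ]
jarbase [ 0.5814637  -0.29947886  0.        ] [ 0.58487715 -0.30135486  0.        ]
g1 [ 0.68330237 -0.38666542  0.1       ]
g2 [ 0.62215432 -0.48624243  0.1       ]
bowl [ 0.715558   -0.21969218  0.1       ]
[[-0.935  0.355 -0.001]
 [ 0.355  0.935 -0.002]
 [-0.    -0.002 -1.   ]]
```

```bash
cat >> h.py <<'E'
def Rt(psi,phi):
    "tool y at world azimuth psi, tool z tilted up from down by phi (about tool y)"
    y=np.array([np.cos(psi),np.sin(psi),0]); z=np.array([0,0,-1.]); x=np.cross(y,z)
    return R.from_matrix(np.c_[x,y,z])*R.from_rotvec([0,phi,0])
def delta(p,Rg,fr=None):
    s=fr or get_state(); R0=R.from_rotvec(s["tool_rot"]) if fr is None else s["R"]
    p0=s["position"]
    print("mm",(R0.inv().apply(np.array(p)-p0)*1000).round(1).tolist(),"dr",(R0.inv()*Rg).as_rotvec().round(3).tolist())
C=np.array([.624,.025]); YAW=.0407
def cup(x,y,z):
    c,s=np.cos(YAW),np.sin(YAW); return np.array([C[0]+c*x-s*y,C[1]+s*x+c*y,z])
E
python3 - <<'E'
from h import *
import bench
print([n for n in dir(bench) if not n.startswith('_')], getattr(bench,'nose_length',None))
delta([.575,-.054,.34],Rt(YAW,0))
E
```

```text
['MotionError', 'calibration', 'close_job', 'get_image', 'get_state', 'nose_length'] 0.017
mm [-556.7, -496.2, -100.5] dr [-0.001, 0.001, 1.167]
```

send_rows(xyz=[[-10, -10, -35], [-30, -27, -65], [-55, -49, -90], [-85, -75, -100], [-114, -100, -100], [-142, -126, -100], [-170, -151, -100], [-199, -177, -100], [-228, -203, -100], [-257, -229, -100]], dr=[[0, 0, 0.05], [0, 0, 0.1], [0, 0, 0.16], [0, 0, 0.22], [0, 0, 0.28], [0, 0, 0.34], [0, 0, 0.4], [0, 0, 0.46], [0, 0, 0.52], [0, 0, 0.58]], jaw=30)

```text
time: 0.93
position: [0.3901, 0.3004, 0.3393]
tool_rot: [-1.431, -2.797, 0.0]
ft_force: [1.5, 0.5, -0.3]
grip_width: 0.372
grip_force: 0.0
```

```bash
python3 -c "
from h import *
delta([.575,-.054,.34],Rt(YAW,0));print(get_state()['position'],get_state()['time'])"
```

```text
mm [-395.6, -57.5, -0.7] dr [-0.0, -0.0, 0.584]
[0.3900804  0.30038872 0.33929146] 0.9333
```

send_rows(xyz=[[-40, -6, 0], [-81, -12, 0], [-122, -18, 0], [-163, -24, 0], [-204, -30, 0], [-245, -36, 0], [-286, -42, 0], [-327, -48, 0], [-365, -53, 0], [-395, -57, 0]], dr=[[0, 0, 0.06], [0, 0, 0.12], [0, 0, 0.18], [0, 0, 0.24], [0, 0, 0.3], [0, 0, 0.36], [0, 0, 0.42], [0, 0, 0.48], [0, 0, 0.54], [0, 0, 0.584]])

```text
time: 1.77
position: [0.5761, -0.0543, 0.3394]
tool_rot: [2.178, 2.263, -0.001]
ft_force: [0.8, 0.6, 0.1]
grip_width: 0.343
grip_force: 0.0
```

```bash
python3 - <<'E'
from h import *
delta([.575,-.054,.235],Rt(YAW,0))
a=get_image("scene");b=get_image("top")
cv2.imwrite("pics/p1.png",np.hstack([cv2.resize(i[90:290,150:350],None,fx=2,fy=2,interpolation=3) for i in (a,b)])[:,:,::-1])
E
```

```text
mm [0.4, -1.1, 104.4] dr [0.0, 0.001, -0.002]
```

View pics/p1.png

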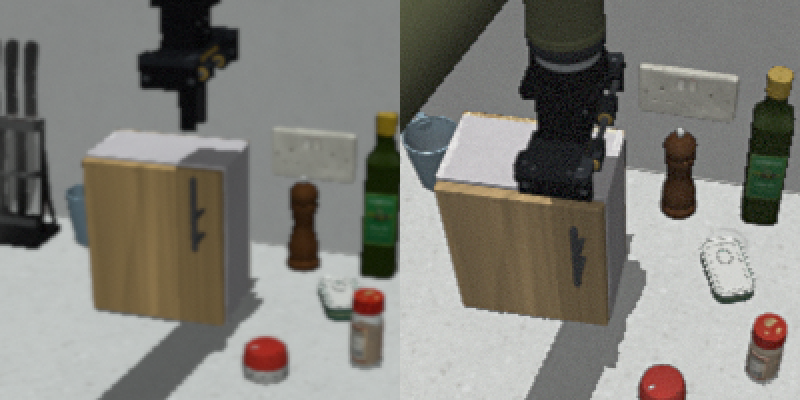

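send_rows(xyz=[[0, -1, 20], [0, -1, 40], [0, -1, 55], [0, -1, 70], [0, -1, 80], [0, -1, 90], [0, -1, 97], [0, -1, 104], [0, -1, 104], [0, -1, 104]], dr=[[0, 0, 0], [0, 0, 0], [0, 0, 0], [0, 0, 0], [0, 0, 0], [0, 0, 0], [0, 0, 0], [0, 0, 0], [0, 0, 0], [0, 0, 0]], jaw=27)

```text
time: 2.7
position: [0.5747, -0.0507, 0.2357]
tool_rot: [2.172, 2.27, 0.0]
ft_force: [0.6, -0.4, 0.3]
grip_width: 0.313
grip_force: 0.0
```

send_rows(xyz=[[0, 0, 0], [0, 0, 0], [0, 0, 0], [0, 0, 0], [0, 0, 0], [0, 0, 0], [0, 0, 0], [0, 0, 0], [0, 0, 0], [0, 0, 0]], dr=[[0, 0, 0], [0, 0, 0], [0, 0, 0], [0, 0, 0], [0, 0, 0], [0, 0, 0], [0, 0, 0], [0, 0, 0], [0, 0, 0], [0, 0, 0]], jaw=0, grip_force=30)

```text
time: 3.53
position: [0.5752, -0.0508, 0.236]
tool_rot: [2.171, 2.269, 0.002]
ft_force: [1.7, 0.2, 2.2]
grip_width: 0.103
grip_force: 30.0
```

```bash
python3 - <<'E'
import numpy as np
for hx in(36,44,52):
  r=np.array([-182,-hx])
  for th in (np.linspace(.05,.5,10)if hx==44 else [.5]):
    c,s=np.cos(th),np.sin(th); print(hx,round(th,2),(np.array([[c,-s],[s,c]])@r-r).round(1))
E
```

```text
36 0.5 [ 39.5 -82.8]
44 0.05 [ 2.4 -9. ]
44 0.1 [  5.3 -17.9]
44 0.15 [  8.6 -26.7]
44 0.2 [ 12.4 -35.3]
44 0.25 [ 16.5 -43.7]
44 0.3 [ 21.1 -51.8]
44 0.35 [ 26.1 -59.7]
44 0.4 [ 31.5 -67.4]
44 0.45 [ 37.3 -74.8]
44 0.5 [ 43.4 -81.9]
52 0.5 [ 47.2 -80.9]
```

send_rows(xyz=[[2.4, -9, 0], [5.3, -17.9, 0], [8.6, -26.7, 0], [12.4, -35.3, 0], [16.5, -43.7, 0], [21.1, -51.8, 0], [26.1, -59.7, 0], [31.5, -67.4, 0], [37.3, -74.8, 0], [43.4, -81.9, 0]], dr=[[0, 0, 0.05], [0, 0, 0.1], [0, 0, 0.15], [0, 0, 0.2], [0, 0, 0.25], [0, 0, 0.3], [0, 0, 0.35], [0, 0, 0.4], [0, 0, 0.45], [0, 0, 0.5]])

```text
time: 4.37
position: [0.4929, -0.0059, 0.236]
tool_rot: [-2.663, -1.662, -0.014]
ft_force: [9.7, 9.8, -3.3]
grip_width: 0.104
grip_force: 30.0
```

```bash
python3 - <<'E'
from h import *
s=get_state();print(s["ft_force"],s["torque"],s["joint_positions"].round(2), R.from_rotvec(s["tool_rot"]).as_matrix().round(3).tolist())
r=np.array([-182,-44]); f=lambda th:np.array([[np.cos(th),-np.sin(th)],[np.sin(th),np.cos(th)]])@r
M=np.array([[np.cos(.5),np.sin(.5)],[-np.sin(.5),np.cos(.5)]])
for th in np.linspace(.61,1.6,10): print(round(th-.5,2),(M@(f(th)-f(.5))).round(1))
E
```

```text
[ 9.74713229  9.8495984  -3.3262922 ] [ 2.13659438 -2.03455392 -0.03246871] [-0.61 -0.04  0.56  1.86  0.01  1.31 -0.51] [[0.439, 0.898, 0.006], [0.898, -0.439, 0.006], [0.008, 0.003, -1.0]]
0.11 [  5.9 -19.7]
0.22 [ 14.  -38.7]
0.33 [ 24.1 -56.6]
0.44 [ 36.1 -73.3]
0.55 [ 49.8 -88.6]
0.66 [  65.2 -102.3]
0.77 [  82.  -114.3]
0.88 [ 100.  -124.3]
0.99 [ 118.9 -132.3]
1.1 [ 138.7 -138.2]
```

send_rows(xyz=[[9, -19, 0], [17, -38, 0], [27, -56, 0], [39, -73, 0], [53, -88, 0], [68, -101, 0], [85, -113, 0], [103, -123, 0], [122, -131, 0], [141, -137, 0]], dr=[[0, 0, 0.11], [0, 0, 0.22], [0, 0, 0.33], [0, 0, 0.44], [0, 0, 0.55], [0, 0, 0.66], [0, 0, 0.77], [0, 0, 0.88], [0, 0, 0.99], [0, 0, 1.1]])

```text
time: 5.2
position: [0.4375, 0.1743, 0.2361]
tool_rot: [3.14, 0.011, 0.026]
ft_force: [25.2, -5.9, -8.9]
grip_width: 0.102
grip_force: 30.0
```

```bash
python3 - <<'E'
from h import *
s=get_state();print(s["ft_force"],s["joint_positions"].round(2), R.from_rotvec(s["tool_rot"]).as_matrix().round(3).tolist())
a=get_image("scene");b=get_image("top")
cv2.imwrite("pics/p2.png",np.hstack([cv2.resize(i[90:290,100:300],None,fx=2,fy=2,interpolation=3) for i in (a,b)])[:,:,::-1])
E
```

```text
[25.17747704 -5.88732112 -8.85475823] [-0.71 -0.08  0.25  1.9   0.03  1.3  -2.03] [[1.0, 0.007, 0.017], [0.007, -1.0, -0.002], [0.017, 0.002, -1.0]]
```

View pics/p2.png

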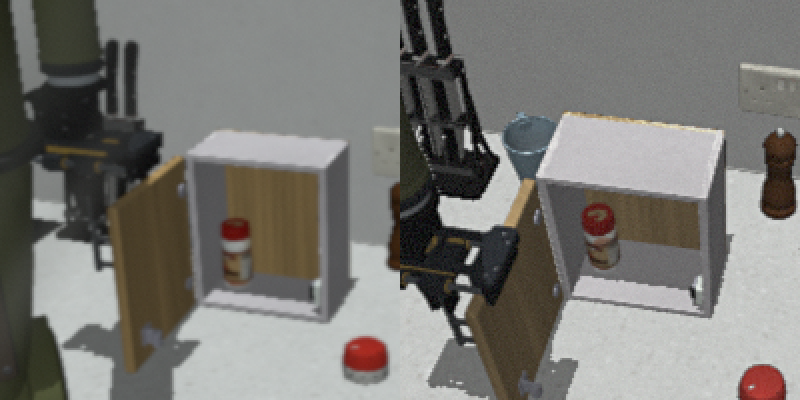

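send_rows(xyz=[[5, -5, 0], [8, -11, 0], [10, -16, 0], [12, -21, 0], [14, -27, 0], [14, -27, 0], [14, -27, 0], [14, -27, 0], [14, -27, 0], [14, -27, 0]], dr=[[0, 0, 0.03], [0, 0, 0.06], [0, 0, 0.09], [0, 0, 0.12], [0, 0, 0.15], [0, 0, 0.15], [0, 0, 0.15], [0, 0, 0.15], [0, 0, 0.15], [0, 0, 0.15]])

```text
time: 6.13
position: [0.4462, 0.2014, 0.236]
tool_rot: [3.133, -0.215, 0.008]
ft_force: [7.2, -2.8, 0.4]
grip_width: 0.108
grip_force: 30.0
```

send_rows(xyz=[[0, 0, 0], [0, 0, 0], [0, 0, 0], [0, 0, 0], [0, 0, -10], [0, 0, -25], [0, 0, -45], [0, 0, -65], [0, 0, -85], [0, 0, -105]], dr=[[0, 0, 0], [0, 0, 0], [0, 0, 0], [0, 0, 0], [0, 0, 0], [0, 0, 0], [0, 0, 0], [0, 0, 0], [0, 0, 0], [0, 0, 0]], jaw=26)

```text
time: 6.97
position: [0.4433, 0.2032, 0.3423]
tool_rot: [-3.134, 0.212, -0.0]
ft_force: [-0.6, 0.2, -0.4]
grip_width: 0.298
grip_force: 0.0
```

```bash
python3 - <<'E'
from h import *
s=get_state();print(s["position"],s["joint_positions"].round(2), R.from_rotvec(s["tool_rot"]).as_matrix().round(3).tolist())
psi=-np.pi/2+YAW
for phi in (0,.6,1.2): delta([.40,-.1,.36],Rt(psi,phi)) 
E
```

```text
[0.44329169 0.2031837  0.34225353] [-0.73 -0.07  0.23  1.68  0.01  1.53 -2.2 ] [[0.991, -0.134, 0.0], [-0.134, -0.991, 0.0], [0.0, -0.0, -1.0]]
mm [-2.1, 306.2, -17.8] dr [-0.0, -0.0, -0.176]
mm [-2.1, 306.2, -17.8] dr [0.052, 0.598, -0.17]
mm [-2.1, 306.2, -17.8] dr [0.105, 1.197, -0.154]
```

```bash
cat > kin.py <<'E'
import numpy as np, itertools
from scipy.optimize import least_squares
from scipy.spatial.transform import Rotation as R
D=[([-1.19389164,.32176741,-.07011211,1.45153423,.02261107,1.37079783,-.0569101],[.23055,.60725,.23857],[-.56666,-3.08984,.00268]),
([-.61,-.04,.56,1.86,.01,1.31,-.51],[.4929,-.0059,.236],[-2.663,-1.662,-.014]),
([-.71,-.08,.25,1.9,.03,1.3,-2.03],[.4375,.1743,.2361],[3.14,.011,.026]),
([-.73,-.07,.23,1.68,.01,1.53,-2.2],[.4433,.2032,.3423],[-3.134,.212,0])]
def fk(q,p,sg):
    H,L1,a3,L2,a6,d=p; rot=lambda ax,a:R.from_rotvec(np.eye(3)[ax]*a)
    q=np.array(q)*sg
    r=rot(2,q[0]); x=np.array([0,0,H]); r=r*rot(1,q[1]); x=x+r.apply([0,0,L1]); r=r*rot(2,q[2])
    x=x+r.apply([a3,0,0]); r=r*rot(1,q[3]); x=x+r.apply([-a3,0,L2]); r=r*rot(2,q[4])
    r=r*rot(1,q[5]); x=x+r.apply([a6,0,d]); r=r*rot(2,q[6]+np.pi/2)
    return x,r
E
python3 - <<'E'
from kin import *
out=[]
for s1,s3,s5,s7 in itertools.product((1,-1),repeat=4):
  sg=np.array([s1,1,s3,1,s5,1,s7])
  f=lambda p:np.concatenate([np.r_[fk(q,p,sg)[0]-x,.2*(fk(q,p,sg)[1].inv()*R.from_rotvec(r)).as_rotvec()] for q,x,r in D]+[.01*(p-[.33,.4,0,.4,0,.3])])
  s=least_squares(f,[.33,.4,0,.4,0,.3]); out.append((s.cost,sg,s.x,np.abs(f(s.x)[:-6]).round(3)))
out.sort(key=lambda o:o[0])
for o in out[:2]: print(o)
E
```

```text
(np.float64(0.0003471308765736115), array([-1,  1, -1,  1,  1,  1, -1]), array([-0.7368107 ,  0.42385115,  0.01911615,  0.49502714, -0.00651431,
       -0.65671311]), array([0.002, 0.001, 0.004, 0.001, 0.009, 0.002, 0.001, 0.004, 0.001,
       0.003, 0.004, 0.001, 0.005, 0.002, 0.002, 0.011, 0.004, 0.003,
       0.   , 0.012, 0.   , 0.004, 0.003, 0.001]))
(np.float64(0.0015257678232647631), array([-1,  1, -1,  1, -1,  1, -1]), array([-0.20145768,  0.45701128,  0.0265868 ,  0.49978941,  0.01141188,
       -0.08207878]), array([0.024, 0.012, 0.007, 0.   , 0.   , 0.   , 0.004, 0.022, 0.002,
       0.001, 0.001, 0.   , 0.015, 0.028, 0.003, 0.   , 0.001, 0.   ,
       0.014, 0.022, 0.002, 0.001, 0.001, 0.001]))
```

send_rows(xyz=[[5, 10, -10], [10, 30, -20], [15, 55, -30], [20, 85, -40], [25, 115, -50], [30, 145, -50], [35, 175, -50], [40, 205, -50], [45, 230, -50], [50, 250, -50]], dr=[[0.05, 0, 0], [0.1, 0, 0], [0.15, 0, 0], [0.2, 0, 0], [0.25, 0, 0], [0.3, 0, 0], [0.35, 0, 0], [0.4, 0, 0], [0.45, 0, 0], [0.5, 0, 0]])

```text
time: 7.8
position: [0.4589, -0.0541, 0.392]
tool_rot: [-2.633, 0.18, -0.05]
ft_force: [0.1, 0.1, -0.3]
grip_width: 0.3
grip_force: 0.0
```

```bash
cat >> kin.py <<'E'
import json,os
def load():
    return D+[tuple(e) for e in (json.load(open("d.json")) if os.path.exists("d.json") else [])]
def add():
    from bench import get_state
    s=get_state(); L=load()[4:]; L.append([s[k].tolist() for k in("joint_positions","position","tool_rot")]); json.dump(L,open("d.json","w"))
    print(s["joint_positions"].round(3),s["position"].round(4))
def fit():
    best=None
    for s5 in (1,-1):
        sg=np.array([-1,1,-1,1,s5,1,-1])
        f=lambda p:np.concatenate([np.r_[fk(q,p,sg)[0]-x,.2*(fk(q,p,sg)[1].inv()*R.from_rotvec(r)).as_rotvec()] for q,x,r in load()])
        s=least_squares(f,[.33,.4,0,.4,0,.3])
        if best is None or s.cost<best[0]: best=(s.cost,s.x,sg,np.abs(f(s.x)).reshape(-1,6).max(1).round(3))
    print(best); return best[1],best[2]
E
python3 -c "
from kin import *
add();fit()"
```

```text
[-0.469 -0.125  0.816  1.681 -0.403  1.645 -1.379] [ 0.4589 -0.0541  0.392 ]
(np.float64(0.001584145633251581), array([0.19307339, 0.46416622, 0.01660493, 0.51299946, 0.01411774,
       0.30742395]), array([-1,  1, -1,  1, -1,  1, -1]), array([0.024, 0.027, 0.027, 0.024, 0.004]))
```

```bash
python3 - <<'E'
import re
s=open("kin.py").read()
s=s.replace("H,L1,a3,L2,a6,d=p;","H,L1,a3,L2,a6,d,y1,y3,y6,a1=p;").replace("x=x+r.apply([0,0,L1])","x=x+r.apply([0,y1,L1])").replace("[a3,0,0]","[a3,y3,0]").replace("[a6,0,d]","[a6,y6,d]").replace("x=np.array([0,0,H])","x=r.apply([a1,0,H])")
s=s.replace("for q,x,r in load()])","for q,x,r in load()]+[.01*np.r_[np.zeros(2),p[2],0,p[4],0,p[6:]]])").replace("[.33,.4,0,.4,0,.3])\n        if","[.33,.4,0,.4,0,.3,0,0,0,0])\n        if").replace("np.abs(f(s.x)).reshape","np.abs(f(s.x)[:-10]).reshape")
open("kin.py","w").write(s)
E
python3 -c "
from kin import *
p,sg=fit()
for q,x,r in load(): a,b=fk(q,p,sg); print((a-x).round(3),(b.inv()*R.from_rotvec(r)).as_rotvec().round(3))"
```

```text
(np.float64(8.184680315965187e-06), array([ 0.26168435,  0.46836565, -0.00325668,  0.50999226, -0.01235004,
        0.36207401, -0.01504706, -0.01507205,  0.0024853 , -0.00553899]), array([-1,  1, -1,  1, -1,  1, -1]), array([0.001, 0.001, 0.002, 0.002, 0.001]))
[0.001 0.    0.001] [ 0.  0. -0.]
[-0.001 -0.001 -0.001] [-0.003 -0.004 -0.002]
[ 0.002  0.001 -0.   ] [-0.002 -0.005  0.002]
[-0.002  0.    -0.   ] [-0.004  0.004  0.007]
[ 0.001 -0.     0.   ] [-0. -0.  0.]
```

```bash
cat >> kin.py <<'E'
LO=np.array([-2.86,-.3,-1.38,.06,-1.56,.09,-2.69])+.04; HI=np.array([2.86,2.09,1.24,2.45,4.7,2.05,2.69])-.04
def ik(x,r,p,sg,q0,w=.02):
    f=lambda q:np.r_[fk(q,p,sg)[0]-x,.3*(fk(q,p,sg)[1].inv()*r).as_rotvec(),.001*w*(q-q0)]
    s=least_squares(f,np.clip(q0,LO+.01,HI-.01),bounds=(LO,HI),max_nfev=60); return s.x,np.abs(f(s.x)[:6]).max()
E
cat > plan.py <<'E'
from kin import *
from h import Rt,cup,YAW
p,sg=fit(); rng=np.random.default_rng(0)
def sols(x,r,n=25):
    o=[]
    for _ in range(n):
        q,e=ik(x,r,p,sg,rng.uniform(LO,HI),0)
        if e<.002: o.append(q)
    return o
for phi in (1.4,1.2,1.0,.8):
  for side in (-1,1):
    tz=lambda h:np.array([np.cos(h),np.sin(h),0])*np.sin(phi)+[0,0,-np.cos(phi)]
    def pose(P,h): return np.array(P)-.006*tz(h), Rt(h+side*np.pi/2, side*-phi)
    for nm,P,h in (("place",cup(.045,-.018,.104),YAW),("pick",[.588,-.299,.092],YAW),("pick-.4",[.588,-.299,.092],-.4)):
        s=sols(*pose(P,h)); print(phi,side,nm,len(s)); [print("   ",q.round(2)) for q in s[:4]]
E
python3 plan.py
```

```text
(np.float64(8.184680315965187e-06), array([ 0.26168435,  0.46836565, -0.00325668,  0.50999226, -0.01235004,
        0.36207401, -0.01504706, -0.01507205,  0.0024853 , -0.00553899]), array([-1,  1, -1,  1, -1,  1, -1]), array([0.001, 0.001, 0.002, 0.002, 0.001]))
1.4 -1 place 0
1.4 -1 pick 14
    [-0.16  1.09  1.03  2.33  3.64  1.82  0.81]
    [-0.01  0.89  0.88  2.33  3.79  1.69  0.98]
    [-0.32  1.46  1.2   2.34  3.31  1.97  0.46]
    [-0.32  1.46  1.2   2.34  3.31  1.97  0.46]
1.4 -1 pick-.4 0
1.4 1 place 0
1.4 1 pick 13
    [ 0.22  0.72  0.64  2.32  3.92  1.53 -2.01]
    [ 0.02  0.86  0.85  2.33  3.81  1.67 -2.14]
    [-0.    0.88  0.88  2.33  3.79  1.69 -2.16]
    [ 0.33  0.67  0.54  2.31  3.96  1.47 -1.96]
1.4 1 pick-.4 0
1.2 -1 place 13
    [ 0.8   0.42 -0.88  2.41  2.99  0.77  1.98]
    [ 0.8   0.42 -0.88  2.41  2.99  0.77  1.98]
    [ 0.8   0.42 -0.88  2.41  2.99  0.77  1.98]
    [ 0.85  0.44 -0.93  2.41  2.98  0.77  2.02]
1.2 -1 pick 12
    [-0.28  0.95  1.2   2.34  3.9   1.57  0.72]
    [-0.28  0.95  1.2   2.34  3.9   1.57  0.72]
    [0.12 0.52 0.73 2.32 4.1  1.2  1.  ]
  
[... 2284 characters left out ...]
 1.19  2.3   4.35  0.24  0.24]
    [-0.4   0.16  0.85  2.29  4.2   0.13  0.45]
0.8 1 place 18
    [ 0.83  0.22 -0.9   2.21  1.68  0.13 -0.  ]
    [ 0.83  0.22 -0.9   2.21  1.68  0.13 -0.  ]
    [ 1.2   0.44 -1.34  2.21  1.69  0.35  0.15]
    [ 0.83  0.22 -0.9   2.21  1.68  0.13 -0.  ]
0.8 1 pick 12
    [ 1.87  0.67 -1.34  2.15  0.39  0.21  2.06]
    [ 1.87  0.67 -1.34  2.15  0.39  0.21  2.06]
    [ 1.79  0.53 -1.22  2.15 -0.29  0.2   2.65]
    [ 1.79  0.53 -1.22  2.15 -0.29  0.2   2.65]
0.8 1 pick-.4 12
    [-0.39  0.16  0.83  2.29  4.17  0.13 -2.65]
    [ 1.59  0.34 -1.17  2.23  1.8   0.19  0.02]
    [ 1.72  0.47 -1.34  2.24  1.76  0.31  0.14]
    [ 1.46  0.27 -1.03  2.23  1.87  0.13 -0.1 ]
```

```bash
cat > plan2.py <<'E'
from kin import *
from h import Rt,cup,YAW
p,sg=fit(); side=1
def pose(P,h,phi,off=.009):
    tz=np.array([np.cos(h)*np.sin(phi),np.sin(h)*np.sin(phi),-np.cos(phi)])
    return np.array(P)-off*tz, Rt(h+side*np.pi/2, side*-phi)
seeds=[np.array(s) for s in ([.3,.4,-.3,2.35,3.1,.6,-1.4],[-.4,.4,.5,2.35,3.2,.6,-1.6],[.8,.5,-.9,2.35,2.9,.7,-1.1],[.2,.6,.5,2.3,3.9,1.2,-2])]
def best(P,h,phi):
    r=[ik(*pose(P,h,phi),p,sg,s,.2) for s in seeds]; return min(r,key=lambda t:t[1]+.0002*np.sum(np.maximum(0,.15-np.minimum(t[0]-LO,HI-t[0]))))
if __name__=="__main__":
  for phi in (.9,1.0,1.1,1.2):
    for jx in (-.05,-.02,.01,.03,.045):
        print(phi,jx,[(h,round(best(cup(jx,-.018,.106),h+YAW,phi)[1]*1000,1)) for h in (-.1,0,.15,.3,.45,.6)])
    print(phi,"pick",[(h,round(best([.588,-.299,.092],h,phi)[1]*1000,1)) for h in (-.3,-.1,.1,.3)])
E
python3 plan2.py
```

```text
(np.float64(8.184680315965187e-06), array([ 0.26168435,  0.46836565, -0.00325668,  0.50999226, -0.01235004,
        0.36207401, -0.01504706, -0.01507205,  0.0024853 , -0.00553899]), array([-1,  1, -1,  1, -1,  1, -1]), array([0.001, 0.001, 0.002, 0.002, 0.001]))
0.9 -0.05 [(-0.1, np.float64(16.1)), (0, np.float64(19.8)), (0.15, np.float64(15.6)), (0.3, np.float64(5.2)), (0.45, np.float64(0.1)), (0.6, np.float64(5.9))]
0.9 -0.02 [(-0.1, np.float64(0.0)), (0, np.float64(0.0)), (0.15, np.float64(0.0)), (0.3, np.float64(0.0)), (0.45, np.float64(0.0)), (0.6, np.float64(0.0))]
0.9 0.01 [(-0.1, np.float64(0.0)), (0, np.float64(0.0)), (0.15, np.float64(0.0)), (0.3, np.float64(0.0)), (0.45, np.float64(0.0)), (0.6, np.float64(0.0))]
0.9 0.03 [(-0.1, np.float64(0.0)), (0, np.float64(0.0)), (0.15, np.float64(0.0)), (0.3, np.float64(0.0)), (0.45, np.float64(0.0)), (0.6, np.float64(0.0))]
0.9 0.045 [(-0.1, np.float64(0.0)), (0, np.float64(0.0)), (0.15, np.float64(0.0)), (0.3, np.float64(0.0)), (0.45, np.float64(0.0)), (0.6, np.float64(0.0))]
0.9 pick [(-0.3, np.float64(0.0)), (-0.1, np.float64(0.0
[... 2038 characters left out ...]
0, np.float64(46.9)), (0.15, np.float64(32.7)), (0.3, np.float64(13.9)), (0.45, np.float64(0.0)), (0.6, np.float64(0.0))]
1.2 0.01 [(-0.1, np.float64(28.1)), (0, np.float64(28.2)), (0.15, np.float64(15.4)), (0.3, np.float64(0.0)), (0.45, np.float64(0.0)), (0.6, np.float64(0.0))]
1.2 0.03 [(-0.1, np.float64(13.3)), (0, np.float64(13.5)), (0.15, np.float64(2.5)), (0.3, np.float64(0.0)), (0.45, np.float64(0.0)), (0.6, np.float64(0.0))]
1.2 0.045 [(-0.1, np.float64(1.3)), (0, np.float64(1.5)), (0.15, np.float64(0.0)), (0.3, np.float64(0.0)), (0.45, np.float64(0.0)), (0.6, np.float64(0.0))]
1.2 pick [(-0.3, np.float64(0.0)), (-0.1, np.float64(0.0)), (0.1, np.float64(0.0)), (0.3, np.float64(0.0))]
```

```bash
cat > plan3.py <<'E'
from plan2 import *
from bench import get_state
q0=get_state()["joint_positions"]; J=[.588,-.299,.092]; phi=1.0
marg=lambda q:np.min(np.minimum(q-LO,HI-q))
# chain: pre-pick -> pick -> lift -> front -> in
def chain(q,h):
    m=[]; prev=q
    W=[(np.array(J),h,.109),(np.array(J),h,.06),(np.array(J),h,.009)]
    A=np.array(J)+[0,0,.06]; F=cup(-.05,-.018,.125); hf=.5+YAW
    W+=[(A,h,.009)]+[(A+(F-A)*t,h+(hf-h)*t,.009) for t in np.linspace(.1,1,10)]
    W+=[(cup(jx,-.018,.120),hh+YAW,.009) for jx,hh in ((-.02,.45),(.0,.3),(.02,.1),(.042,-.15))]
    for P,hh,off in W:
        qn,e=ik(*pose(P,hh,phi,off),p,sg,prev,.5)
        m.append((e,marg(qn),np.abs(qn-prev).max())); prev=qn
    m=np.array(m); return m[:,0].max(),m[:,1].min(),m[1:,2].max(),prev
if __name__=="__main__":
  rng=np.random.default_rng(1); out=[]
  for h in (0,.25,.5):
    for _ in range(14):
        q,e=ik(*pose(J,h,phi,.109),p,sg,rng.uniform(LO,HI),0)
        if e<.002 and q[4]>1.5: out.append((h,q,chain(q,h)))
  out.sort(key=lambda o:o[2][0]*100+o[2][2]+.1*np.abs(o[1]-q0).max())
  for h,q,c in out[:8]: print(h,q.round(2),c[0].round(4),c[1].round(2),c[2].round(2),c[3].round(2))
E
python3 plan3.py
```

```text
(np.float64(8.184680315965187e-06), array([ 0.26168435,  0.46836565, -0.00325668,  0.50999226, -0.01235004,
        0.36207401, -0.01504706, -0.01507205,  0.0024853 , -0.00553899]), array([-1,  1, -1,  1, -1,  1, -1]), array([0.001, 0.001, 0.002, 0.002, 0.001]))
0 [ 0.47  0.02  0.42  2.39  4.66  0.72 -2.49] 0.0004 0.0 1.07 [-0.24  0.11  0.05  2.35  2.43  0.38 -1.06]
0 [ 0.47  0.02  0.42  2.39  4.66  0.72 -2.49] 0.0004 0.0 1.07 [-0.24  0.11  0.05  2.35  2.43  0.38 -1.06]
0 [ 0.47  0.02  0.42  2.39  4.66  0.72 -2.49] 0.0004 0.0 1.07 [-0.24  0.11  0.05  2.35  2.43  0.38 -1.06]
0 [ 0.47  0.02  0.42  2.39  4.66  0.72 -2.49] 0.0004 0.0 1.07 [-0.23  0.11  0.05  2.35  2.43  0.38 -1.06]
0 [ 0.47  0.02  0.42  2.39  4.66  0.72 -2.49] 0.0004 0.0 1.07 [-0.23  0.11  0.05  2.35  2.43  0.38 -1.06]
```

```bash
cat > plan4.py <<'E'
from plan2 import *
from bench import get_state
J=np.array([.588,-.299,.092])
marg=lambda q:np.min(np.minimum(q-LO,HI-q))
def way(h,hf,n=6):
    K=[(J,h,.109),(J,h,.009),(J+[-.01,0,.05],h,.009),(cup(-.035,-.12,.125),hf,.009),(cup(-.03,-.03,.125),hf,.009),(cup(.0,-.018,.120),(hf-.15)/2+YAW,.009),(cup(.038,-.018,.115),-.15+YAW,.009)]
    W=[]
    for a,b in zip(K,K[1:]):
        for t in np.linspace(0,1,n,endpoint=False): W.append((a[0]+(b[0]-a[0])*t,a[1]+(b[1]-a[1])*t,a[2]+(b[2]-a[2])*t))
    return W+[K[-1]]
def chain(q,h,hf,phi,n=6):
    m=[];Q=[q]
    for P,hh,off in way(h,hf,n):
        qn,e=ik(*pose(P,hh,phi,off),p,sg,Q[-1],.5); m.append((e,marg(qn),np.abs(qn-Q[-1]).max())); Q.append(qn)
    return np.array(m),Q
if __name__=="__main__":
  out=[]
  for phi in (.9,.97):
   for h in (-.7,-.4,-.1):
    qs=[ik(*pose(J,h,phi,.109),p,sg,np.array(s),.3) for s in ([0,.1,.3,2.2,2.,.5,-.8],[.8,.3,-.5,2.2,2.5,.5,-1],[-.4,.3,.9,2.2,3,.5,-1],[.4,.2,0,2.2,1.5,.6,0])]
    for q,e in qs:
      if e>.002: continue
      for hf in (-.3,0,.3,.5):
        m,Q=chain(q,h,hf,phi,3); out.append((m[:,0].max(),m[1:,2].max(),phi,h,hf,q.round(2),Q[-1].round(2)))
  out.sort(key=lambda o:o[0]*100+o[1])
  for o in out[:8]: print(*o)
E
python3 plan4.py
```

```text
(np.float64(8.184680315965187e-06), array([ 0.26168435,  0.46836565, -0.00325668,  0.50999226, -0.01235004,
        0.36207401, -0.01504706, -0.01507205,  0.0024853 , -0.00553899]), array([-1,  1, -1,  1, -1,  1, -1]), array([0.001, 0.001, 0.002, 0.002, 0.001]))
1.2856448233480908e-06 0.21486750734799132 0.9 -0.7 -0.3 [ 0.73 -0.14 -0.55  2.41  1.45  0.35 -0.27] [ 0.56  0.14 -0.73  2.28  2.05  0.31 -0.59]
1.2856479694148315e-06 0.21486793886001654 0.9 -0.7 -0.3 [ 0.74 -0.14 -0.56  2.41  1.45  0.35 -0.27] [ 0.56  0.14 -0.73  2.28  2.05  0.31 -0.59]
1.285651459685404e-06 0.21486818752275139 0.9 -0.7 -0.3 [ 0.74 -0.14 -0.56  2.41  1.45  0.35 -0.27] [ 0.56  0.14 -0.73  2.28  2.05  0.31 -0.59]
1.2856659829721438e-06 0.21487044074656292 0.9 -0.7 -0.3 [ 0.74 -0.14 -0.56  2.41  1.45  0.35 -0.27] [ 0.56  0.14 -0.73  2.28  2.05  0.31 -0.59]
0.003167892220354074 0.6266775460963254 0.97 -0.1 0.3 [ 1.11 -0.04 -0.31  2.41  4.6   0.57 -2.57] [ 0.72  0.19 -0.9   2.32  2.27  0.42 -0.78]
0.003167891815283319 0.6266827539540775 0.97 -0.1 0.3 [ 1.11 -0.04 -0.31  2.41  4.6   0.57 -2.57] [ 0.72  0.19 -0.9   2.32  2.27  0.42 -0.78]
0.0031678920966878854 0.6266829965148613 0.97 -0.1 0.3 [ 1.11 -0.04 -0.31  2.41  4.6   0.57 -2.57] [ 0.72  0.19 -0.9   2.32  2.27  0.42 -0.78]
0.0031678923729241415 0.6266835443995539 0.97 -0.1 0.3 [ 1.11 -0.04 -0.31  2.41  4.6   0.57 -2.57] [ 0.72  0.19 -0.9   2.32  2.27  0.42 -0.78]
```

```bash
cat > go.py <<'E'
from plan4 import *
def rows(qs,s=None):
    s=s or get_state(); R0=R.from_rotvec(s["tool_rot"]); p0=s["position"]
    X=[];Dr=[]
    for q in qs:
        x,r=fk(q,p,sg); X.append((R0.inv().apply(x-p0)*1000).round(0).astype(int).tolist()); Dr.append((R0.inv()*r).as_rotvec().round(3).tolist())
    print(X);print(Dr)
E
python3 - <<'E'
from go import *
phi=.9;h=-.7
for hf in (-.3,-.2,-.1):
    q,e=ik(*pose(J,h,phi,.079),p,sg,np.array([.73,-.1,-.5,2.35,1.45,.35,-.27]),.3)
    m,Q=chain(q,h,hf,phi,4); print(hf,m.max(0).round(3),m[:,1].min())
q0=get_state()["joint_positions"]
qs=[q0+(q-q0)*t for t in np.linspace(0,1,31)[1:]]
for k in qs[::3]: x,r=fk(k,p,sg); print(k.round(2),x.round(3),r.as_matrix()[:,2].round(2))
rows(qs[:10]); print(q.round(3))
E
```

```text
(np.float64(8.184680315965187e-06), array([ 0.26168435,  0.46836565, -0.00325668,  0.50999226, -0.01235004,
        0.36207401, -0.01504706, -0.01507205,  0.0024853 , -0.00553899]), array([-1,  1, -1,  1, -1,  1, -1]), array([0.001, 0.001, 0.002, 0.002, 0.001]))
-0.3 [0.    0.127 0.195] 5.076281839322405e-08
-0.2 [0.    0.13  0.325] 4.440892098500626e-16
-0.1 [0.004 0.13  0.931] 2.7755575615628914e-17
[-0.43 -0.12  0.77  1.7  -0.33  1.6  -1.35] [ 0.458 -0.073  0.369] [ 0.06  0.41 -0.91]
[-0.31 -0.11  0.64  1.77 -0.13  1.48 -1.25] [ 0.452 -0.136  0.311] [ 0.05  0.19 -0.98]
[-0.19 -0.11  0.5   1.84  0.07  1.35 -1.16] [ 0.445 -0.2    0.271] [ 0.03 -0.03 -1.  ]
[-0.08 -0.1   0.37  1.91  0.28  1.22 -1.06] [ 0.442 -0.261  0.247] [ 0.04 -0.25 -0.97]
[ 0.04 -0.09  0.24  1.98  0.48  1.1  -0.97] [ 0.446 -0.311  0.235] [ 0.07 -0.43 -0.9 ]
[ 0.16 -0.08  0.1   2.05  0.69  0.97 -0.87] [ 0.459 -0.346  0.231] [ 0.13 -0.57 -0.81]
[ 0.28 -0.07 -0.03  2.12  0.89  0.84 -0.78] [ 0.479 -0.363  0.228] [ 0.22 -0.66 -0.72]
[ 0.4  -0.06 -0.16  2.19  1.1   0.71 -0.68] [ 0.503 -0.359  0.219] [ 0.33 -0.69 -0.65]
[ 0.52 -0.05 -0.3   2.26  1.3   0.59 -0.59] [ 0.526 -0.335  0.2  ] [ 0.45 -0.66 -0.6 ]
[ 0.63 -0.05 -0.43  2.33  1.51  0.46 -0.49] [ 0.54  -0.294  0.169] [ 0.55 -0.58 -0.6 ]
[[2, 28, 11], [3, 56, 20], [4, 83, 27], [4, 111, 32], [5, 137, 35], [5, 163, 36], [6, 187, 36], [7, 210, 34], [8, 232, 31], [11, 251, 28]]
[[-0.077, 0.005, -0.024], [-0.154, 0.006, -0.053], [-0.231, 0.004, -0.086], [-0.308, -0.0, -0.123], [-0.384, -0.009, -0.164], [-0.46, -0.02, -0.209], [-0.534, -0.034, -0.259], [-0.607, -0.052, -0.312], [-0.679, -0.073, -0.369], [-0.748, -0.097, -0.43]]
[ 0.713 -0.04  -0.517  2.377  1.645  0.376 -0.427]
```

send_rows(xyz=[[2, 28, 11], [3, 56, 20], [4, 83, 27], [4, 111, 32], [5, 137, 35], [5, 163, 36], [6, 187, 36], [7, 210, 34], [8, 232, 31], [11, 251, 28]], dr=[[-0.077, 0.005, -0.024], [-0.154, 0.006, -0.053], [-0.231, 0.004, -0.086], [-0.308, 0, -0.123], [-0.384, -0.009, -0.164], [-0.46, -0.02, -0.209], [-0.534, -0.034, -0.259], [-0.607, -0.052, -0.312], [-0.679, -0.073, -0.369], [-0.748, -0.097, -0.43]], jaw=64)

```text
time: 8.63
position: [0.4422, -0.2589, 0.246]
tool_rot: [2.852, 0.433, -0.008]
ft_force: [0.3, 0.5, 0.5]
grip_width: 0.733
grip_force: 0.0
```

```bash
cat > nxt.py <<'E'
from go import *
add()
phi=.9;h=-.7
q,e=ik(*pose(J,h,phi,.079),p,sg,np.array([.73,-.1,-.5,2.35,1.45,.35,-.27]),.3)
q0=get_state()["joint_positions"]
n=int(__import__("sys").argv[1]); qs=[q0+(q-q0)*t for t in np.linspace(0,1,n+1)[1:]]
rows(qs[:10])
E
python3 nxt.py 20
```

```text
(np.float64(8.184680315965187e-06), array([ 0.26168435,  0.46836565, -0.00325668,  0.50999226, -0.01235004,
        0.36207401, -0.01504706, -0.01507205,  0.0024853 , -0.00553899]), array([-1,  1, -1,  1, -1,  1, -1]), array([0.001, 0.001, 0.002, 0.002, 0.001]))
[-0.448 -0.134  0.715  1.921  0.344  1.238 -1.102] [ 0.4422 -0.2589  0.246 ]
[[-5, 22, 9], [-8, 37, 15], [-9, 52, 19], [-9, 65, 23], [-8, 77, 26], [-5, 87, 29], [-1, 96, 31], [4, 102, 33], [11, 107, 35], [18, 109, 37]]
[[-0.07, -0.011, -0.068], [-0.138, -0.023, -0.14], [-0.203, -0.037, -0.215], [-0.266, -0.052, -0.295], [-0.326, -0.068, -0.378], [-0.382, -0.085, -0.465], [-0.436, -0.102, -0.555], [-0.486, -0.119, -0.648], [-0.533, -0.137, -0.744], [-0.577, -0.154, -0.843]]
```

send_rows(xyz=[[-5, 22, 9], [-8, 37, 15], [-9, 52, 19], [-9, 65, 23], [-8, 77, 26], [-5, 87, 29], [-1, 96, 31], [4, 102, 33], [11, 107, 35], [18, 109, 37]], dr=[[-0.07, -0.011, -0.068], [-0.138, -0.023, -0.14], [-0.203, -0.037, -0.215], [-0.266, -0.052, -0.295], [-0.326, -0.068, -0.378], [-0.382, -0.085, -0.465], [-0.436, -0.102, -0.555], [-0.486, -0.119, -0.648], [-0.533, -0.137, -0.744], [-0.577, -0.154, -0.843]])

```text
time: 9.47
position: [0.4932, -0.3628, 0.2369]
tool_rot: [1.922, 1.311, -0.216]
ft_force: [-0.2, 0.3, 0.6]
grip_width: 0.733
grip_force: 0.0
```

```bash
python3 nxt.py 10
```

```text
(np.float64(1.2779843727585696e-05), array([ 0.25484579,  0.46812   , -0.00406935,  0.50803433, -0.0105179 ,
        0.35431577, -0.01637067, -0.0151114 ,  0.00324433, -0.00093344]), array([-1,  1, -1,  1, -1,  1, -1]), array([0.001, 0.001, 0.001, 0.002, 0.001, 0.002]))
[-0.438 -0.137  0.643  2.162  1.067  0.864 -0.795] [ 0.4932 -0.3628  0.2369]
[[4, 6, -1], [10, 13, 0], [20, 17, 0], [32, 19, 1], [47, 18, 3], [63, 15, 4], [82, 9, 6], [103, 0, 7], [124, -11, 8], [147, -25, 8]]
[[-0.054, -0.01, -0.098], [-0.102, -0.018, -0.2], [-0.146, -0.023, -0.305], [-0.187, -0.024, -0.412], [-0.224, -0.02, -0.52], [-0.258, -0.012, -0.63], [-0.291, 0.001, -0.74], [-0.323, 0.02, -0.85], [-0.355, 0.043, -0.958], [-0.387, 0.071, -1.065]]
```

send_rows(xyz=[[4, 6, -1], [10, 13, 0], [20, 17, 0], [32, 19, 1], [47, 18, 3], [63, 15, 4], [82, 9, 6], [103, 0, 7], [124, -11, 8], [147, -25, 8]], dr=[[-0.054, -0.01, -0.098], [-0.102, -0.018, -0.2], [-0.146, -0.023, -0.305], [-0.187, -0.024, -0.412], [-0.224, -0.02, -0.52], [-0.258, -0.012, -0.63], [-0.291, 0.001, -0.74], [-0.323, 0.02, -0.85], [-0.355, 0.043, -0.958], [-0.387, 0.071, -1.065]])

```text
time: 10.3
position: [0.5411, -0.2583, 0.1404]
tool_rot: [0.778, 2.131, -0.375]
ft_force: [1.0, 1.2, -0.3]
grip_width: 0.732
grip_force: 0.0
```

```bash
python3 - <<'E'
from h import *
from kin import add
add(); s=get_state(); print(R.from_rotvec(s["tool_rot"]).as_matrix().round(3).tolist())
phi=.9;hh=-.7
tz=np.array([np.cos(hh)*np.sin(phi),np.sin(hh)*np.sin(phi),-np.cos(phi)])
for off in (.079,.009): delta(np.array([.588,-.299,.092])-off*tz,Rt(hh+np.pi/2,-phi))
a=get_image("scene");b=get_image("top")
cv2.imwrite("pics/p3.png",np.hstack([cv2.resize(i[y:y+180,240:440],None,fx=2,fy=2,interpolation=3) for i,y in ((a,140),(b,140))])[:,:,::-1])
E
```

```text
[-0.449 -0.104  0.605  2.423  1.648  0.46  -0.401] [ 0.5411 -0.2583  0.1404]
[[-0.475, 0.644, 0.599], [0.401, 0.765, -0.504], [-0.783, 0.001, -0.622]]
mm [-0.7, -0.9, -0.3] dr [0.001, -0.0, -0.0]
mm [-0.7, -0.9, 69.7] dr [0.001, -0.0, -0.0]
```

View pics/p3.png

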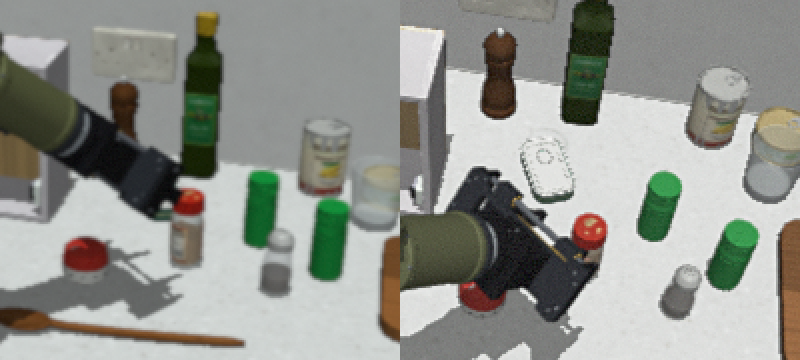

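send_rows(xyz=[[-1, -1, 8], [-1, -1, 17], [-1, -1, 26], [-1, -1, 35], [-1, -1, 43], [-1, -1, 51], [-1, -1, 58], [-1, -1, 64], [-1, -1, 68], [-1, -1, 70]], dr=[[0, 0, 0], [0, 0, 0], [0, 0, 0], [0, 0, 0], [0, 0, 0], [0, 0, 0], [0, 0, 0], [0, 0, 0], [0, 0, 0], [0, 0, 0]])

```text
time: 11.23
position: [0.5838, -0.2967, 0.0991]
tool_rot: [0.786, 2.125, -0.376]
ft_force: [-0.3, 0.1, 0.5]
grip_width: 0.737
grip_force: 0.0
```

send_rows(xyz=[[0, 0, 0], [0, 0, 0], [0, 0, 0], [0, 0, 0], [0, 0, 0], [0, 0, 0], [0, 0, 0], [0, 0, 0], [0, 0, 0], [0, 0, 0]], dr=[[0, 0, 0], [0, 0, 0], [0, 0, 0], [0, 0, 0], [0, 0, 0], [0, 0, 0], [0, 0, 0], [0, 0, 0], [0, 0, 0], [0, 0, 0]], jaw=30, grip_force=20)

```text
time: 12.07
position: [0.5826, -0.2953, 0.0977]
tool_rot: [0.783, 2.13, -0.374]
ft_force: [-0.0, 1.4, 3.1]
grip_width: 0.508
grip_force: 20.0
```

```bash
python3 - <<'E'
from go import *
from h import cv2,get_image,onplane,proj
add(); s=get_state(); print(s["ft_force"].round(1))
a=get_image("top");b=get_image("scene")
# red cap centroid check
for n,i in (("top",a),("scene",b)):
    u,v=proj(n,[[.588,-.299,.1]])[0].round().astype(int); w=i[v-22:v+22,u-22:u+22].astype(int)
    m=(w[...,0]>120)&(w[...,1]<70); ys,xs=np.nonzero(m); print(n,m.sum(),(xs.mean()+u-22,ys.mean()+v-22) if m.sum() else 0,(u,v))
rng=[(hf,chain(s["joint_positions"],-.7,hf,.9,4)[0].max(0).round(3)) for hf in (-.3,-.25,-.2)]; print(rng)
E
```

```text
(np.float64(1.4622944972475261e-05), array([ 2.51960678e-01,  4.67367608e-01, -1.79137767e-03,  5.13875689e-01,
       -8.38190084e-04,  3.51960577e-01, -1.65237615e-02, -1.08003561e-02,
       -1.12302677e-03,  4.60637233e-04]), array([-1,  1, -1,  1, -1,  1, -1]), array([0.002, 0.002, 0.002, 0.002, 0.001, 0.001, 0.001, 0.001]))
[-0.371  0.152  0.64   2.337  2.045  0.314 -0.853] [ 0.5826 -0.2953  0.0977]
[-0.   1.4  3.1]
top 44 (np.float64(335.6818181818182), np.float64(251.22727272727275)) (np.int64(335), np.int64(254))
scene 0 0 (np.int64(334), np.int64(238))
[(-0.3, array([0.   , 0.124, 1.281])), (-0.25, array([0.   , 0.119, 1.281])), (-0.2, array([0.023, 0.125, 1.793]))]
```

```bash
cat > tr.py <<'E'
from go import *
import sys
PH=.9
def seg(K,ns):
    W=[]
    for a,b,n in zip(K,K[1:],ns):
        for t in np.linspace(0,1,n+1)[1:]: W.append((a[0]+(b[0]-a[0])*t,a[1]+(b[1]-a[1])*t))
    return W
def check(W,s):
    q=s["joint_positions"]; o=[]
    for i,(P,h) in enumerate(W):
        qn,e=ik(*pose(P,h,PH),p,sg,q,.5); o.append((e,np.abs(qn-q).max(),marg(qn))); q=qn
        if i%5==4: print(i+1,P.round(3),q.round(2),np.round(o[-5:],3).max(0))
def out(W,s):
    R0=R.from_rotvec(s["tool_rot"]); X=[];Y=[]
    for P,h in W:
        x,r=pose(P,h,PH); X.append((R0.inv().apply(x-s["position"])*1000).round(0).astype(int).tolist()); Y.append((R0.inv()*r).as_rotvec().round(3).tolist())
    for i in range(0,len(X),10): print(X[i:i+10]); print(Y[i:i+10])
E
cat > t1.py <<'E'
from tr import *
J0=np.array([.588,-.299,.0915]); hf=float(sys.argv[1])
K=[(J0,-.7),(J0+[0,0,.01],-.7),(J0+[-.003,.01,.055],-.68),(cup(-.038,-.13,.145),hf),(cup(-.032,-.03,.128),hf),(cup(.0,-.018,.123),(hf-.15)/2+YAW),(cup(.038,-.018,.120),-.15+YAW)]
W=seg(K,[2,4,14,8,6,6])
s=get_state(); check(W,s); out(W[:20],s)
E
python3 t1.py -.25
```

```text
(np.float64(1.4875573430147362e-05), array([ 2.50553402e-01,  4.68297275e-01, -1.68544965e-03,  5.14401070e-01,
       -6.30178704e-05,  3.51516341e-01, -1.69320105e-02, -1.01156173e-02,
       -1.35559233e-03,  4.49757933e-04]), array([-1,  1, -1,  1, -1,  1, -1]), array([0.002, 0.002, 0.002, 0.002, 0.001, 0.001, 0.001, 0.   , 0.   ]))
5 [ 0.586 -0.292  0.135] [-0.42  0.02  0.67  2.33  1.71  0.34 -0.45] [0.    0.109 0.08 ]
10 [ 0.587 -0.237  0.146] [-0.46 -0.08  0.62  2.38  1.69  0.34 -0.34] [0.    0.096 0.083]
15 [ 0.589 -0.172  0.146] [-0.01 -0.1   0.11  2.41  1.76  0.25 -0.37] [0.    0.244 0.021]
20 [ 0.591 -0.106  0.145] [ 0.58 -0.12 -0.53  2.41  1.92  0.13 -0.53] [0.002 0.213 0.   ]
25 [ 0.593 -0.044  0.134] [ 1.14 -0.19 -1.22  2.41  1.92  0.14 -0.7 ] [0.002 0.194 0.001]
30 [ 0.604 -0.002  0.126] [ 1.14 -0.07 -1.34  2.38  1.8   0.29 -0.56] [0.    0.078 0.003]
35 [0.631 0.007 0.122] [ 1.09  0.13 -1.31  2.34  1.9   0.38 -0.49] [0.    0.042 0.029]
40 [0.663 0.009 0.12 ] [ 1.03  0.26 -1.24  2.28  1.95  0.43 -0.4 ] [0.    0.032 0.098]
[[-3, 1, -3], [-7, 1, -6], [-15, 2, -15], [-22, 4, -24], [-29, 5, -32], [-37, 6, -41], [-32, 16, -47], [-27, 26, -54], [-21, 36, -60], [-16, 47, -66]]
[[-0.001, -0.0, -0.004], [-0.001, -0.0, -0.004], [-0.005, -0.0, -0.007], [-0.009, -0.0, -0.011], [-0.013, -0.0, -0.014], [-0.017, -0.0, -0.017], [-0.041, -0.0, -0.036], [-0.065, -0.0, -0.055], [-0.089, -0.0, -0.074], [-0.113, -0.0, -0.093]]
[[-11, 57, -72], [-6, 67, -79], [-1, 77, -85], [4, 87, -91], [9, 97, -97], [14, 107, -103], [19, 117, -110], [24, 127, -116], [30, 137, -122], [35, 147, -128]]
[[-0.137, -0.0, -0.112], [-0.161, 0.0, -0.131], [-0.185, 0.0, -0.15], [-0.209, 0.0, -0.17], [-0.233, 0.0, -0.189], [-0.257, 0.0, -0.208], [-0.281, 0.0, -0.227], [-0.305, 0.0, -0.246], [-0.329, 0.0, -0.265], [-0.353, 0.0, -0.284]]
```

```bash
cat > t1.py <<'E'
from tr import *
J0=np.array([.588,-.299,.0915])
K=[(J0,-.7),(J0+[0,0,.01],-.7),(J0+[.003,.01,.045],-.7),(cup(-.032,-.13,.138),-.6),(cup(-.028,-.05,.128),-.45),(cup(.0,-.035,.123),-.3+YAW),(cup(.038,-.020,.120),-.15+YAW)]
W=seg(K,[2,4,14,8,6,6])
s=get_state()
if __name__=="__main__": check(W,s); out(W[:20],s)
E
python3 t1.py
```

```text
(np.float64(1.4875573430147362e-05), array([ 2.50553402e-01,  4.68297275e-01, -1.68544965e-03,  5.14401070e-01,
       -6.30178704e-05,  3.51516341e-01, -1.69320105e-02, -1.01156173e-02,
       -1.35559233e-03,  4.49757933e-04]), array([-1,  1, -1,  1, -1,  1, -1]), array([0.002, 0.002, 0.002, 0.002, 0.001, 0.001, 0.001, 0.   , 0.   ]))
5 [ 0.59  -0.292  0.128] [-0.44  0.05  0.68  2.32  1.74  0.34 -0.5 ] [0.    0.09  0.088]
10 [ 0.593 -0.237  0.137] [-0.51 -0.01  0.61  2.34  1.6   0.44 -0.41] [0.    0.076 0.093]
15 [ 0.595 -0.171  0.137] [-0.59 -0.03  0.53  2.36  1.52  0.54 -0.41] [0.    0.02  0.061]
20 [ 0.597 -0.106  0.138] [-0.67 -0.02  0.46  2.36  1.45  0.62 -0.42] [0.    0.018 0.053]
25 [ 0.598 -0.056  0.132] [-0.72 -0.03  0.42  2.38  1.48  0.61 -0.45] [0.    0.009 0.048]
30 [ 0.607 -0.021  0.126] [-0.72 -0.02  0.41  2.39  1.56  0.54 -0.47] [0.    0.036 0.03 ]
35 [ 0.632 -0.007  0.122] [-0.68 -0.    0.45  2.38  1.79  0.37 -0.53] [0.    0.052 0.03 ]
40 [0.663 0.007 0.12 ] [-0.61  0.06  0.46  2.33  2.14  0.22 -0.76] [0.    0.095 0.077]
[[-3, 1, -3], [-7, 1, -6], [-13, 3, -13], [-19, 6, -19], [-26, 8, -25], [-32, 10, -31], [-27, 21, -38], [-22, 31, -44], [-17, 41, -51], [-12, 51, -57]]
[[-0.001, -0.0, -0.004], [-0.001, -0.0, -0.004], [-0.001, -0.0, -0.004], [-0.001, -0.0, -0.004], [-0.001, -0.0, -0.004], [-0.001, -0.0, -0.004], [-0.007, -0.0, -0.009], [-0.012, -0.0, -0.013], [-0.018, -0.0, -0.018], [-0.023, -0.0, -0.022]]
[[-7, 61, -63], [-2, 72, -70], [3, 82, -76], [8, 92, -82], [13, 102, -89], [18, 112, -95], [23, 123, -102], [28, 133, -108], [33, 143, -114], [38, 153, -121]]
[[-0.029, -0.0, -0.027], [-0.035, -0.0, -0.031], [-0.04, -0.0, -0.035], [-0.046, -0.0, -0.04], [-0.051, -0.0, -0.044], [-0.057, -0.0, -0.049], [-0.063, -0.0, -0.053], [-0.068, -0.0, -0.058], [-0.074, -0.0, -0.062], [-0.079, -0.0, -0.066]]
```

send_rows(xyz=[[-3, 1, -3], [-7, 1, -6], [-13, 3, -13], [-19, 6, -19], [-26, 8, -25], [-32, 10, -31], [-27, 21, -38], [-22, 31, -44], [-17, 41, -51], [-12, 51, -57]], dr=[[0, 0, 0], [0, 0, 0], [0, 0, 0], [0, 0, 0], [0, 0, 0], [0, 0, 0], [-0.007, 0, -0.009], [-0.012, 0, -0.013], [-0.018, 0, -0.018], [-0.023, 0, -0.022]])

```text
time: 13.0
position: [0.5861, -0.2304, 0.141]
tool_rot: [0.745, 2.143, -0.36]
ft_force: [-0.2, 0.4, -0.9]
grip_width: 0.504
grip_force: 20.0
```

```bash
python3 - <<'E'
from t1 import *
print(s["joint_positions"].round(2),s["grip_width"],s["ft_force"].round(1)); check(W[10:],s); out(W[10:20],s)
E
```

```text
(np.float64(1.4875573430147362e-05), array([ 2.50553402e-01,  4.68297275e-01, -1.68544965e-03,  5.14401070e-01,
       -6.30178704e-05,  3.51516341e-01, -1.69320105e-02, -1.01156173e-02,
       -1.35559233e-03,  4.49757933e-04]), array([-1,  1, -1,  1, -1,  1, -1]), array([0.002, 0.002, 0.002, 0.002, 0.001, 0.001, 0.001, 0.   , 0.   ]))
[-0.52 -0.01  0.61  2.35  1.59  0.44 -0.41] 0.5043511619090876 [-0.2  0.4 -0.9]
5 [ 0.595 -0.171  0.137] [-0.6  -0.03  0.54  2.36  1.52  0.54 -0.41] [0.    0.02  0.061]
10 [ 0.597 -0.106  0.138] [-0.68 -0.02  0.46  2.36  1.45  0.62 -0.42] [0.    0.018 0.053]
15 [ 0.598 -0.056  0.132] [-0.72 -0.03  0.42  2.38  1.48  0.61 -0.45] [0.    0.009 0.048]
20 [ 0.607 -0.021  0.126] [-0.73 -0.02  0.41  2.39  1.56  0.54 -0.47] [0.    0.036 0.03 ]
25 [ 0.632 -0.007  0.122] [-0.68 -0.    0.45  2.38  1.79  0.37 -0.53] [0.    0.052 0.03 ]
30 [0.663 0.007 0.12 ] [-0.62  0.06  0.46  2.33  2.14  0.22 -0.76] [0.    0.095 0.077]
[[2, 10, -5], [7, 20, -12], [12, 31, -18], [16, 41, -24], [21, 51, -30], [26, 62, -36], [31, 72, -42], [35, 83, -48], [40, 93, -54], [45, 104, -61]]
[[-0.005, -0.003, -0.003], [-0.011, -0.003, -0.007], [-0.016, -0.003, -0.011], [-0.022, -0.003, -0.016], [-0.027, -0.003, -0.02], [-0.033, -0.003, -0.025], [-0.039, -0.003, -0.029], [-0.044, -0.003, -0.034], [-0.05, -0.003, -0.038], [-0.055, -0.003, -0.043]]
```

send_rows(xyz=[[2, 10, -5], [7, 20, -12], [12, 31, -18], [16, 41, -24], [21, 51, -30], [26, 62, -36], [31, 72, -42], [35, 83, -48], [40, 93, -54], [45, 104, -61]], dr=[[-0.005, -0.003, -0.003], [-0.011, -0.003, -0.007], [-0.016, -0.003, -0.011], [-0.022, -0.003, -0.016], [-0.027, -0.003, -0.02], [-0.033, -0.003, -0.025], [-0.039, -0.003, -0.029], [-0.044, -0.003, -0.034], [-0.05, -0.003, -0.038], [-0.055, -0.003, -0.043]])

```text
time: 13.83
position: [0.5921, -0.1029, 0.1449]
tool_rot: [0.67, 2.158, -0.324]
ft_force: [0.8, 0.2, -1.0]
grip_width: 0.509
grip_force: 20.0
```

```bash
python3 - <<'E'
from t1 import *
from h import cv2,get_image
print(s["joint_positions"].round(2)); check(W[20:],s); out(W[20:30],s)
a=get_image("scene");b=get_image("top")
cv2.imwrite("pics/p4.png",np.hstack([cv2.resize(i[110:310,140:340],None,fx=2,fy=2,interpolation=3) for i in (a,b)])[:,:,::-1])
E
```

```text
(np.float64(1.4875573430147362e-05), array([ 2.50553402e-01,  4.68297275e-01, -1.68544965e-03,  5.14401070e-01,
       -6.30178704e-05,  3.51516341e-01, -1.69320105e-02, -1.01156173e-02,
       -1.35559233e-03,  4.49757933e-04]), array([-1,  1, -1,  1, -1,  1, -1]), array([0.002, 0.002, 0.002, 0.002, 0.001, 0.001, 0.001, 0.   , 0.   ]))
[-0.67 -0.03  0.46  2.36  1.45  0.62 -0.42]
5 [ 0.598 -0.056  0.132] [-0.72 -0.03  0.42  2.38  1.48  0.61 -0.45] [0.    0.009 0.048]
10 [ 0.607 -0.021  0.126] [-0.72 -0.02  0.41  2.39  1.56  0.54 -0.47] [0.    0.036 0.03 ]
15 [ 0.632 -0.007  0.122] [-0.68 -0.    0.45  2.38  1.79  0.37 -0.53] [0.    0.052 0.03 ]
20 [0.663 0.007 0.12 ] [-0.62  0.06  0.46  2.33  2.14  0.22 -0.76] [0.    0.095 0.077]
[[6, 8, -4], [10, 17, -7], [15, 25, -11], [19, 33, -14], [24, 41, -18], [28, 49, -22], [33, 57, -25], [37, 66, -29], [36, 70, -26], [36, 75, -24]]
[[-0.016, 0.002, -0.013], [-0.031, 0.002, -0.024], [-0.046, 0.002, -0.036], [-0.06, 0.002, -0.048], [-0.075, 0.002, -0.059], [-0.09, 0.002, -0.071], [-0.104, 0.002, -0.083], [-0.119, 0.002, -0.094], [-0.144, 0.002, -0.114], [-0.169, 0.002, -0.134]]
```

View pics/p4.png

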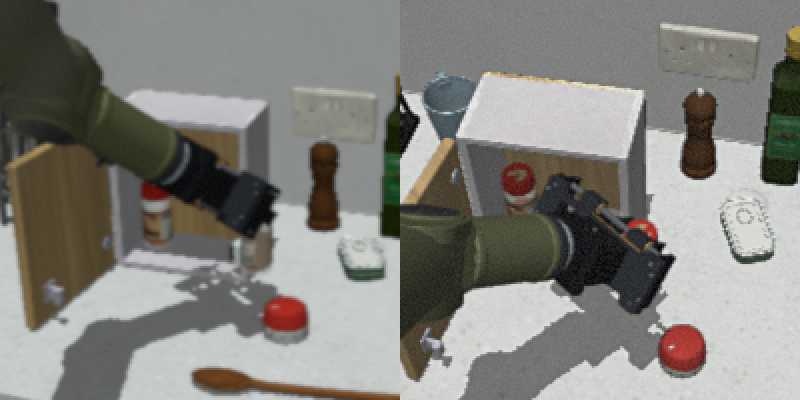

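send_rows(xyz=[[6, 8, -4], [10, 17, -7], [15, 25, -11], [19, 33, -14], [24, 41, -18], [28, 49, -22], [33, 57, -25], [37, 66, -29], [36, 70, -26], [36, 75, -24]], dr=[[-0.016, 0.002, -0.013], [-0.031, 0.002, -0.024], [-0.046, 0.002, -0.036], [-0.06, 0.002, -0.048], [-0.075, 0.002, -0.059], [-0.09, 0.002, -0.071], [-0.104, 0.002, -0.083], [-0.119, 0.002, -0.094], [-0.144, 0.002, -0.114], [-0.169, 0.002, -0.134]])

```text
time: 14.77
position: [0.6011, -0.0173, 0.1315]
tool_rot: [0.428, 2.209, -0.207]
ft_force: [0.8, -1.0, -0.4]
grip_width: 0.507
grip_force: 20.0
```

```bash
python3 - <<'E'
from t1 import *
from h import cv2,get_image
print(s["joint_positions"].round(2)); W2=W[30:]; check(W2,s); out(W2,s)
a=get_image("scene");b=get_image("top")
cv2.imwrite("pics/p5.png",np.hstack([cv2.resize(i[110:290,150:290],None,fx=2.8,fy=2.8,interpolation=3) for i in (a,b)])[:,:,::-1])
E
```

```text
(np.float64(1.4875573430147362e-05), array([ 2.50553402e-01,  4.68297275e-01, -1.68544965e-03,  5.14401070e-01,
       -6.30178704e-05,  3.51516341e-01, -1.69320105e-02, -1.01156173e-02,
       -1.35559233e-03,  4.49757933e-04]), array([-1,  1, -1,  1, -1,  1, -1]), array([0.002, 0.002, 0.002, 0.002, 0.001, 0.001, 0.001, 0.   , 0.   ]))
[-0.72 -0.02  0.41  2.39  1.57  0.53 -0.47]
5 [ 0.632 -0.007  0.122] [-0.68 -0.    0.45  2.38  1.79  0.37 -0.53] [0.    0.052 0.03 ]
10 [0.663 0.007 0.12 ] [-0.61  0.06  0.46  2.33  2.14  0.22 -0.76] [0.    0.095 0.077]
[[-2, 3, 3], [-3, 7, 6], [-4, 11, 9], [-6, 15, 12], [-8, 20, 16], [-11, 24, 20], [-13, 29, 24], [-16, 34, 28], [-19, 39, 32], [-21, 43, 36]]
[[-0.022, 0.0, -0.017], [-0.047, 0.0, -0.037], [-0.072, 0.0, -0.057], [-0.096, 0.0, -0.077], [-0.116, 0.0, -0.092], [-0.136, 0.0, -0.108], [-0.155, 0.0, -0.123], [-0.175, 0.0, -0.139], [-0.194, 0.0, -0.154], [-0.214, 0.0, -0.17]]
```

View pics/p5.png

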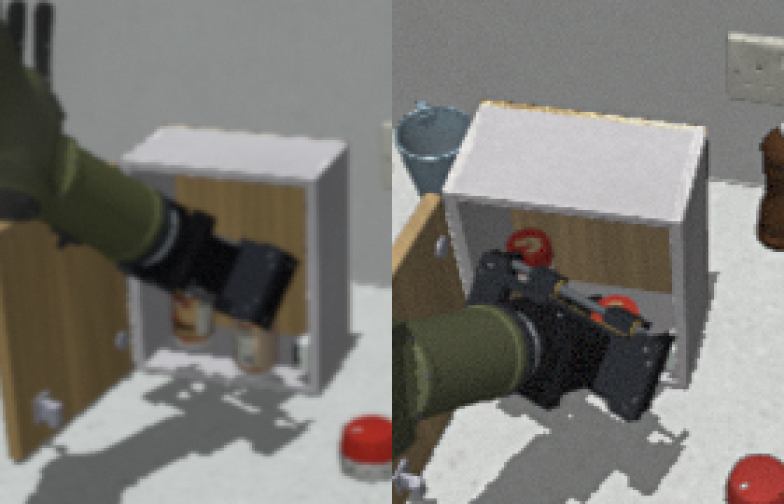

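```bash
python3 - <<'E'
from h import *
for n,uv in (("top",(200,196)),("scene",(218,201))):
    P=onplane(n,uv,.118)[:2]-C; c,s=np.cos(YAW),np.sin(YAW); print(n,(c*P[0]+s*P[1]).round(3),(-s*P[0]+c*P[1]).round(3))
from tr import *
def corners(P,h):
    x,r=pose(P,h,PH)
    for sx in(-1,1):
        for sy in(-1,1):
            w=x+r.apply([sx*.0375,sy*.095,-.053]); d=w[:2]-C; print("body",(c*d[0]+s*d[1]).round(3),(-s*d[0]+c*d[1]).round(3),w[2].round(3))
corners(cup(.038,-.02,.106),-.15+YAW)
print(); corners(cup(.042,-.02,.106),-.2+YAW)
E
```

```text
top 0.071 0.059
scene 0.067 0.059
(np.float64(1.4875573430147362e-05), array([ 2.50553402e-01,  4.68297275e-01, -1.68544965e-03,  5.14401070e-01,
       -6.30178704e-05,  3.51516341e-01, -1.69320105e-02, -1.01156173e-02,
       -1.35559233e-03,  4.49757933e-04]), array([-1,  1, -1,  1, -1,  1, -1]), array([0.002, 0.002, 0.002, 0.002, 0.001, 0.001, 0.001, 0.   , 0.   ]))
body -0.001 -0.11 0.174
body 0.027 0.078 0.174
body -0.047 -0.103 0.115
body -0.019 0.085 0.115

body -0.002 -0.108 0.174
body 0.036 0.078 0.174
body -0.047 -0.099 0.115
body -0.01 0.087 0.115
```

```bash
python3 - <<'E'
from tr import *
s=get_state()
K=[(cup(-.009,-.04,.125),-.35+YAW),(cup(.02,-.028,.118),-.26+YAW),(cup(.040,-.020,.112),-.21+YAW)]
W=seg(K,[5,5]); check(W,s); out(W,s)
E
```

```text
(np.float64(1.4875573430147362e-05), array([ 2.50553402e-01,  4.68297275e-01, -1.68544965e-03,  5.14401070e-01,
       -6.30178704e-05,  3.51516341e-01, -1.69320105e-02, -1.01156173e-02,
       -1.35559233e-03,  4.49757933e-04]), array([-1,  1, -1,  1, -1,  1, -1]), array([0.002, 0.002, 0.002, 0.002, 0.001, 0.001, 0.001, 0.   , 0.   ]))
5 [ 0.645 -0.002  0.118] [-0.67  0.04  0.45  2.36  1.85  0.34 -0.59] [0.    0.125 0.055]
10 [0.665 0.007 0.112] [-0.64  0.09  0.45  2.32  2.01  0.28 -0.72] [0.    0.036 0.087]
[[-5, 13, 10], [-7, 17, 14], [-8, 22, 18], [-10, 26, 22], [-11, 31, 27], [-12, 34, 30], [-13, 37, 33], [-14, 40, 36], [-15, 43, 39], [-16, 46, 42]]
[[-0.074, -0.0, -0.058], [-0.088, -0.0, -0.07], [-0.102, -0.0, -0.081], [-0.116, -0.0, -0.092], [-0.13, -0.0, -0.103], [-0.138, -0.0, -0.109], [-0.146, -0.0, -0.116], [-0.154, -0.0, -0.122], [-0.162, -0.0, -0.128], [-0.17, -0.0, -0.134]]
```

send_rows(xyz=[[-3, 7, 5], [-6, 14, 11], [-8, 20, 17], [-10, 26, 22], [-11, 31, 27], [-12, 34, 30], [-13, 37, 33], [-14, 40, 36], [-15, 43, 39], [-16, 46, 42]], dr=[[-0.04, 0, -0.03], [-0.08, 0, -0.06], [-0.102, 0, -0.081], [-0.116, 0, -0.092], [-0.13, 0, -0.103], [-0.138, 0, -0.109], [-0.146, 0, -0.116], [-0.154, 0, -0.122], [-0.162, 0, -0.128], [-0.17, 0, -0.134]])

```text
time: 15.7
position: [0.658, 0.0081, 0.1179]
tool_rot: [0.19, 2.235, -0.091]
ft_force: [0.7, 0.1, -1.1]
grip_width: 0.505
grip_force: 20.0
```

```bash
python3 - <<'E'
from tr import *
s=get_state(); print(s["ft_force"].round(1), s["position"])
out([(cup(.040,-.020,z),-.21+YAW) for z in (.108,.106,.105,.104,.103)],s)
E
```

```text
(np.float64(1.4875573430147362e-05), array([ 2.50553402e-01,  4.68297275e-01, -1.68544965e-03,  5.14401070e-01,
       -6.30178704e-05,  3.51516341e-01, -1.69320105e-02, -1.01156173e-02,
       -1.35559233e-03,  4.49757933e-04]), array([-1,  1, -1,  1, -1,  1, -1]), array([0.002, 0.002, 0.002, 0.002, 0.001, 0.001, 0.001, 0.   , 0.   ]))
[ 0.7  0.1 -1.1] [0.65797451 0.00810731 0.11788059]
[[3, 0, 3], [5, 0, 4], [6, 0, 4], [7, 0, 5], [7, 0, 6]]
[[0.0, 0.0, -0.001], [0.0, 0.0, -0.001], [0.0, 0.0, -0.001], [0.0, 0.0, -0.001], [0.0, 0.0, -0.001]]
```

send_rows(xyz=[[1, 0, 1], [2, 0, 2], [3, 0, 2.5], [4, 0, 3], [4.7, 0, 3.7], [5.5, 0, 4.3], [6, 0, 4.7], [6.5, 0, 5], [6.7, 0, 5.3], [6.7, 0, 5.3]], dr=[[0, 0, 0], [0, 0, 0], [0, 0, 0], [0, 0, 0], [0, 0, 0], [0, 0, 0], [0, 0, 0], [0, 0, 0], [0, 0, 0], [0, 0, 0]])

```text
time: 16.53
position: [0.658, 0.0076, 0.1097]
tool_rot: [0.191, 2.235, -0.091]
ft_force: [-0.5, -0.9, -1.2]
grip_width: 0.509
grip_force: 20.0
```

send_rows(xyz=[[0.4, 0, 0.3], [0.8, 0, 0.6], [1.2, 0, 0.9], [1.6, 0, 1.2], [1.6, 0, 1.2], [1.6, 0, 1.2], [1.6, 0, 1.2], [1.6, 0, 1.2], [1.6, 0, 1.2], [1.6, 0, 1.2]], dr=[[0, 0, 0], [0, 0, 0], [0, 0, 0], [0, 0, 0], [0, 0, 0], [0, 0, 0], [0, 0, 0], [0, 0, 0], [0, 0, 0], [0, 0, 0]])

```text
time: 17.37
position: [0.6593, 0.0074, 0.1097]
tool_rot: [0.192, 2.231, -0.091]
ft_force: [-2.4, 0.4, 6.5]
grip_width: 0.507
grip_force: 20.0
```

send_rows(xyz=[[0, 0, 0], [0, 0, 0], [0, 0, 0], [0, 0, 0], [0, 0, 0], [0, 0, 0], [0, 0, 0], [0, 0, 0], [0, 0, 0], [0, 0, 0]], dr=[[0, 0, 0], [0, 0, 0], [0, 0, 0], [0, 0, 0], [0, 0, 0], [0, 0, 0], [0, 0, 0], [0, 0, 0], [0, 0, 0], [0, 0, 0]], jaw=60)

```text
time: 18.2
position: [0.6577, 0.0076, 0.1074]
tool_rot: [0.191, 2.235, -0.091]
ft_force: [-0.4, -0.8, 1.7]
grip_width: 0.685
grip_force: 0.0
```

```bash
python3 - <<'E'
from tr import *
s=get_state(); print(s["joint_positions"].round(2))
x0=s["position"]; R0=R.from_rotvec(s["tool_rot"]); tz=R0.apply([0,0,1])
for d in (.02,.03,.04,.05,.06,.07):
    for up,dh in ((0,0),(.0,-.15),(.0,-.3)):
        q,e=ik(x0-d*tz+[0,0,up],R.from_rotvec([0,0,dh])*R0,p,sg,s["joint_positions"],.3); print(d,dh,round(e*1000,1),q.round(2))
E
```

```text
(np.float64(1.4875573430147362e-05), array([ 2.50553402e-01,  4.68297275e-01, -1.68544965e-03,  5.14401070e-01,
       -6.30178704e-05,  3.51516341e-01, -1.69320105e-02, -1.01156173e-02,
       -1.35559233e-03,  4.49757933e-04]), array([-1,  1, -1,  1, -1,  1, -1]), array([0.002, 0.002, 0.002, 0.002, 0.001, 0.001, 0.001, 0.   , 0.   ]))
[-0.63  0.11  0.44  2.33  2.1   0.29 -0.81]
0.02 0 0.0 [-0.65  0.05  0.44  2.35  1.96  0.3  -0.67]
0.02 -0.15 0.0 [-0.7   0.09  0.39  2.31  1.66  0.45 -0.54]
0.02 -0.3 0.0 [-0.72  0.14  0.35  2.26  1.46  0.59 -0.52]
0.03 0 0.0 [-0.65  0.02  0.42  2.37  1.89  0.32 -0.59]
0.03 -0.15 0.0 [-0.71  0.06  0.39  2.33  1.62  0.47 -0.51]
0.03 -0.3 0.0 [-0.73  0.12  0.34  2.27  1.44  0.61 -0.49]
0.04 0 0.0 [-0.65 -0.01  0.41  2.38  1.82  0.33 -0.52]
0.04 -0.15 0.0 [-0.71  0.03  0.38  2.34  1.59  0.49 -0.47]
0.04 -0.3 0.0 [-0.74  0.09  0.33  2.28  1.42  0.63 -0.47]
0.05 0 0.0 [-0.65 -0.05  0.4   2.39  1.76  0.34 -0.46]
0.05 -0.15 0.0 [-0.72  0.    0.37  2.35  1.55  0.5  -0.43]
0.05 -0.3 0.0 [-0.74  0.06  0.33  2.29  1.4   0.65 -0.45]
0.06 0 0.0 [-0.65 -0.08  0.39  2.4   1.7   0.36 -0.39]
0.06 -0.15 0.0 [-0.72 -0.03  0.36  2.36  1.52  0.52 -0.4 ]
0.06 -0.3 0.0 [-0.75  0.03  0.32  2.3   1.38  0.67 -0.43]
0.07 0 0.0 [-0.58 -0.11  0.31  2.41  1.64  0.37 -0.34]
0.07 -0.15 0.0 [-0.72 -0.06  0.35  2.37  1.49  0.54 -0.36]
0.07 -0.3 0.0 [-0.76  0.01  0.32  2.31  1.36  0.69 -0.41]
```

send_rows(xyz=[[0, 0, -4], [0, 0, -9], [0, 0, -15], [0, 0, -21], [0, 0, -27], [0, 0, -33], [0, 0, -40], [0, 0, -47], [0, 0, -54], [0, 0, -60]], dr=[[0, 0, 0], [0, 0, 0], [0, 0, 0], [0, 0, 0], [0, 0, 0], [0, 0, 0], [0, 0, 0], [0, 0, 0], [0, 0, 0], [0, 0, 0]])

```text
time: 19.03
position: [0.6111, 0.0155, 0.145]
tool_rot: [0.191, 2.235, -0.091]
ft_force: [-0.8, 0.3, -0.5]
grip_width: 0.686
grip_force: 0.0
```

```bash
python3 - <<'E'
from tr import *
s=get_state(); q0=s["joint_positions"];print(q0.round(2),s["position"],s["ft_force"].round(1))
x0=s["position"]; R0=R.from_rotvec(s["tool_rot"])
# tilt back to tool-down in front: target TCP (.5,-.1,.33), tool down, y at heading
for psi in (0,.4,np.pi/2-.2,1.0):
  for X in ([.48,-.05,.34],[.46,-.15,.34]):
    from h import Rt
    q,e=ik(X,Rt(psi,0),p,sg,q0,.3); print(psi,X,round(e*1000,1),q.round(2))
E
```

```text
(np.float64(1.4875573430147362e-05), array([ 2.50553402e-01,  4.68297275e-01, -1.68544965e-03,  5.14401070e-01,
       -6.30178704e-05,  3.51516341e-01, -1.69320105e-02, -1.01156173e-02,
       -1.35559233e-03,  4.49757933e-04]), array([-1,  1, -1,  1, -1,  1, -1]), array([0.002, 0.002, 0.002, 0.002, 0.001, 0.001, 0.001, 0.   , 0.   ]))
[-0.69 -0.08  0.42  2.4   1.7   0.36 -0.39] [0.61107525 0.01554336 0.14503039] [-0.8  0.3 -0.5]
0 [0.48, -0.05, 0.34] 0.0 [-0.76 -0.13  0.74  1.71  0.09  1.53 -0.03]
0 [0.46, -0.15, 0.34] 0.0 [-0.67 -0.15  0.84  1.71  0.11  1.53  0.16]
0.4 [0.48, -0.05, 0.34] 0.0 [-0.82 -0.14  0.79  1.71  0.1   1.53  0.36]
0.4 [0.46, -0.15, 0.34] 0.0 [-0.71 -0.16  0.88  1.71  0.12  1.54  0.55]
1.3707963267948966 [0.48, -0.05, 0.34] 0.0 [-0.8  -0.14  0.77  1.71  0.1   1.53  1.33]
1.3707963267948966 [0.46, -0.15, 0.34] 0.0 [-0.72 -0.16  0.88  1.71  0.12  1.54  1.52]
1.0 [0.48, -0.05, 0.34] 0.0 [-0.78 -0.13  0.75  1.71  0.09  1.53  0.97]
1.0 [0.46, -0.15, 0.34] 0.0 [-0.81 -0.18  0.95  1.71  0.15  1.54  1.13]
```

```bash
cat > t2.py <<'E'
from tr import *
from h import Rt
s=get_state(); q0=s["joint_positions"]
A,eA=ik([.444,.202,.345],Rt(-1.705,0),p,sg,np.array([-.73,-.07,.23,1.68,.01,1.53,-2.2]),.3)
B,eB=ik([.47,-.06,.34],Rt(-1.2,0),p,sg,np.array([-.75,-.13,.74,1.71,.1,1.53,-1.2]),.3)
E
python3 - <<'E'
from t2 import *
print(eA,eB,A.round(2),B.round(2))
L=[q0+(B-q0)*t for t in np.linspace(0,1,21)[1:]]
for q in L[1::2]:
    x,r=fk(q,p,sg); b=x-r.as_matrix()[:,2]*.053
    cs=[b+r.apply([sx*.0375,sy*.095,0]) for sx in(-1,1) for sy in(-1,1)]
    print(x.round(3),"tip",(x+.017*r.as_matrix()[:,2]).round(2),"maxx",max(c[0] for c in cs).round(3),"maxy",max((c[1],c[2]) for c in cs),"zmin",min(c[2] for c in cs).round(3))
rows(L[:10])
E
```

```text
(np.float64(1.4875573430147362e-05), array([ 2.50553402e-01,  4.68297275e-01, -1.68544965e-03,  5.14401070e-01,
       -6.30178704e-05,  3.51516341e-01, -1.69320105e-02, -1.01156173e-02,
       -1.35559233e-03,  4.49757933e-04]), array([-1,  1, -1,  1, -1,  1, -1]), array([0.002, 0.002, 0.002, 0.002, 0.001, 0.001, 0.001, 0.   , 0.   ]))
1.4697338198273136e-08 1.7225893433892026e-08 [-0.73 -0.07  0.23  1.67  0.02  1.53 -2.2 ] [-0.75 -0.16  0.73  1.73  0.11  1.53 -1.23]
[ 0.632 -0.035  0.184] tip [ 0.64 -0.04  0.17] maxx 0.65 maxy (np.float64(0.0770879817400538), np.float64(0.19958840636787956)) zmin 0.172
[ 0.637 -0.083  0.215] tip [ 0.65 -0.09  0.21] maxx 0.67 maxy (np.float64(0.027498660054697352), np.float64(0.245289237886383)) zmin 0.19
[ 0.628 -0.123  0.237] tip [ 0.64 -0.13  0.23] maxx 0.671 maxy (np.float64(-0.023888671474721637), np.float64(0.28352836895756234)) zmin 0.205
[ 0.611 -0.153  0.252] tip [ 0.62 -0.16  0.24] maxx 0.666 maxy (np.float64(-0.07206163288120979), np.float64(0.31313370210508806)) zmin 0.219
[ 0.587 -0.168  0.261] tip [ 0.59 -0.18  0.25] maxx 0.657 maxy (n
[... 494 characters left out ...]
n 0.306
[ 0.49  -0.099  0.31 ] tip [ 0.49 -0.1   0.29] maxx 0.565 maxy (np.float64(0.00980448958468258), np.float64(0.3452068576115947)) zmin 0.345
[ 0.47 -0.06  0.34] tip [ 0.47 -0.06  0.32] maxx 0.539 maxy (np.float64(0.042132120730931144), np.float64(0.3930000039882555)) zmin 0.393
[[-26, -23, 0], [-49, -47, -2], [-67, -70, -6], [-81, -93, -11], [-91, -114, -18], [-98, -134, -26], [-101, -151, -35], [-101, -166, -45], [-100, -177, -55], [-96, -185, -67]]
[[0.063, -0.027, 0.139], [0.125, -0.051, 0.278], [0.186, -0.072, 0.416], [0.245, -0.09, 0.554], [0.303, -0.104, 0.691], [0.36, -0.114, 0.827], [0.417, -0.121, 0.962], [0.473, -0.122, 1.095], [0.528, -0.119, 1.226], [0.583, -0.111, 1.354]]
```

```bash
python3 - <<'E'
from t2 import *
R0=R.from_rotvec(s["tool_rot"]); x0=s["position"]
K=[(x0,-.17),(np.array([.597,-.015,.147]),-.33),(np.array([.578,-.10,.165]),-.6)]
W=seg(K,[4,6]); q=q0;X=[];Y=[]
for P,h in W:
    r=Rt(h+np.pi/2,-.9); q,e=ik(P,r,p,sg,q,.5); X.append((R0.inv().apply(P-x0)*1000).round().astype(int).tolist());Y.append((R0.inv()*r).as_rotvec().round(3).tolist())
    print(round(e*1e3,1),q.round(2))
print(X);print(Y)
E
```

```text
(np.float64(1.4875573430147362e-05), array([ 2.50553402e-01,  4.68297275e-01, -1.68544965e-03,  5.14401070e-01,
       -6.30178704e-05,  3.51516341e-01, -1.69320105e-02, -1.01156173e-02,
       -1.35559233e-03,  4.49757933e-04]), array([-1,  1, -1,  1, -1,  1, -1]), array([0.002, 0.002, 0.002, 0.002, 0.001, 0.001, 0.001, 0.   , 0.   ]))
0.0 [-0.69 -0.09  0.42  2.4   1.65  0.4  -0.38]
0.0 [-0.69 -0.09  0.41  2.4   1.61  0.44 -0.37]
0.0 [-0.7  -0.09  0.4   2.4   1.58  0.47 -0.37]
0.0 [-0.7  -0.09  0.4   2.4   1.55  0.51 -0.37]
0.0 [-0.7  -0.09  0.4   2.4   1.51  0.54 -0.36]
0.0 [-0.69 -0.1   0.41  2.4   1.48  0.56 -0.35]
0.0 [-0.68 -0.1   0.41  2.39  1.45  0.59 -0.34]
0.0 [-0.68 -0.1   0.41  2.38  1.43  0.62 -0.34]
0.0 [-0.67 -0.1   0.41  2.38  1.4   0.65 -0.33]
0.0 [-0.66 -0.1   0.42  2.37  1.38  0.67 -0.33]
[[1, -8, -2], [2, -16, -4], [3, -24, -6], [4, -32, -8], [2, -47, -10], [0, -61, -13], [-2, -76, -15], [-4, -90, -18], [-6, -105, -20], [-8, -119, -23]]
[[0.032, 0.0, 0.024], [0.063, 0.0, 0.049], [0.094, 0.0, 0.074], [0.126, 0.0, 0.099], [0.161, 0.0, 0.127], [0.196, -0.0, 0.155], [0.232, -0.0, 0.182], [0.267, -0.0, 0.21], [0.302, -0.0, 0.238], [0.337, -0.0, 0.266]]
```

send_rows(xyz=[[1, -8, -2], [2, -16, -4], [3, -24, -6], [4, -32, -8], [2, -47, -10], [0, -61, -13], [-2, -76, -15], [-4, -90, -18], [-6, -105, -20], [-8, -119, -23]], dr=[[0.032, 0, 0.024], [0.063, 0, 0.049], [0.094, 0, 0.074], [0.126, 0, 0.099], [0.161, 0, 0.127], [0.196, 0, 0.155], [0.232, 0, 0.182], [0.267, 0, 0.21], [0.302, 0, 0.238], [0.337, 0, 0.266]], jaw=20)

```text
time: 19.87
position: [0.578, -0.1006, 0.1653]
tool_rot: [0.671, 2.16, -0.325]
ft_force: [0.5, -0.1, -0.3]
grip_width: 0.235
grip_force: 0.0
```

```bash
cat > t3.py <<'E'
from t2 import *
n=int(sys.argv[1]); G={"A":A,"B":B}[sys.argv[2]]
print(q0.round(2),s["ft_force"].round(1))
L=[q0+(G-q0)*t for t in np.linspace(0,1,n+1)[1:]]
for q in L[1::3]:
    x,r=fk(q,p,sg); b=x-r.as_matrix()[:,2]*.053
    cs=[b+r.apply([sx*.0375,sy*.095,0]) for sx in(-1,1) for sy in(-1,1)]
    print(x.round(3),"tip",(x+.017*r.as_matrix()[:,2]).round(2),[max(cs,key=lambda c:c[0]).round(3).tolist(),max(cs,key=lambda c:c[1]).round(3).tolist()],"zmin",min(c[2] for c in cs).round(3))
rows(L[:10])
E
python3 t3.py 20 B
```

```text
(np.float64(1.4875573430147362e-05), array([ 2.50553402e-01,  4.68297275e-01, -1.68544965e-03,  5.14401070e-01,
       -6.30178704e-05,  3.51516341e-01, -1.69320105e-02, -1.01156173e-02,
       -1.35559233e-03,  4.49757933e-04]), array([-1,  1, -1,  1, -1,  1, -1]), array([0.002, 0.002, 0.002, 0.002, 0.001, 0.001, 0.001, 0.   , 0.   ]))
[-0.67 -0.11  0.43  2.37  1.38  0.67 -0.33] [ 0.5 -0.1 -0.3]
[ 0.577 -0.129  0.188] tip [ 0.59 -0.14  0.18] [[0.629, -0.059, 0.262], [0.602, -0.018, 0.205]] zmin 0.18
[ 0.564 -0.159  0.213] tip [ 0.57 -0.17  0.2 ] [[0.626, -0.123, 0.303], [0.62, -0.067, 0.253]] zmin 0.196
[ 0.543 -0.171  0.232] tip [ 0.55 -0.18  0.22] [[0.621, -0.109, 0.29], [0.621, -0.109, 0.29]] zmin 0.215
[ 0.521 -0.164  0.248] tip [ 0.52 -0.17  0.23] [[0.608, -0.139, 0.319], [0.446, -0.077, 0.242]] zmin 0.242
[ 0.501 -0.14   0.269] tip [ 0.5  -0.15  0.25] [[0.588, -0.153, 0.342], [0.452, -0.037, 0.279]] zmin 0.279
[ 0.484 -0.104  0.298] tip [ 0.48 -0.11  0.28] [[0.564, -0.151, 0.365], [0.461, 0.005, 0.33]] zmin 0.33
[ 0.47 -0.06  0.34] tip [ 0.47 -0.06  0.32] [[0.539, -0.135, 0.393], [0.471, 0.042, 0.393]] zmin 0.393
[[-15, -12, 0], [-27, -24, -2], [-37, -36, -5], [-45, -46, -8], [-51, -56, -13], [-55, -65, -18], [-58, -72, -25], [-59, -78, -32], [-59, -82, -41], [-59, -84, -50]]
[[0.046, 0.004, 0.123], [0.092, 0.01, 0.245], [0.137, 0.017, 0.365], [0.182, 0.026, 0.485], [0.227, 0.038, 0.602], [0.272, 0.051, 0.718], [0.318, 0.067, 0.831], [0.363, 0.084, 0.943], [0.409, 0.105, 1.052], [0.455, 0.128, 1.158]]
```

send_rows(xyz=[[-10, -17, -7], [-17, -35, -15], [-27, -47, -18], [-35, -57, -21], [-41, -67, -26], [-45, -76, -31], [-48, -83, -38], [-49, -89, -45], [-49, -93, -54], [-49, -95, -63]], dr=[[0.046, 0.004, 0.123], [0.092, 0.01, 0.245], [0.137, 0.017, 0.365], [0.182, 0.026, 0.485], [0.227, 0.038, 0.602], [0.272, 0.051, 0.718], [0.318, 0.067, 0.831], [0.363, 0.084, 0.943], [0.409, 0.105, 1.052], [0.455, 0.128, 1.158]])

```text
time: 20.7
position: [0.5084, -0.1674, 0.2429]
tool_rot: [2.071, 1.461, -0.124]
ft_force: [-0.0, -1.1, 0.3]
grip_width: 0.229
grip_force: 0.0
```

```bash
python3 t3.py 10 B; python3 - <<'E'
from h import *
# jar upright? red blobs inside the cupboard, and door corners
a=get_image("top"); 
for nm,P in (("jar",cup(.04,-.02,.118)),("in",cup(.069,.059,.118))):
    u,v=proj("top",[P])[0].round().astype(int); w=a[v-14:v+18,u-16:u+16].astype(int); m=(w[...,0]>90)&(w[...,1]<60); y,x=np.nonzero(m); print(nm,(u,v),m.sum(),(x.mean()+u-16,y.mean()+v-14) if m.any() else None)
E
```

```text
(np.float64(1.4875573430147362e-05), array([ 2.50553402e-01,  4.68297275e-01, -1.68544965e-03,  5.14401070e-01,
       -6.30178704e-05,  3.51516341e-01, -1.69320105e-02, -1.01156173e-02,
       -1.35559233e-03,  4.49757933e-04]), array([-1,  1, -1,  1, -1,  1, -1]), array([0.002, 0.002, 0.002, 0.002, 0.001, 0.001, 0.001, 0.   , 0.   ]))
[-0.62 -0.17  0.48  2.08  0.74  1.12 -0.78] [-0.  -1.1  0.3]
[ 0.498 -0.157  0.254] tip [ 0.5  -0.17  0.24] [[0.586, -0.145, 0.327], [0.431, -0.063, 0.253]] zmin 0.253
[ 0.484 -0.129  0.277] tip [ 0.49 -0.13  0.26] [[0.57, -0.154, 0.349], [0.444, -0.022, 0.295]] zmin 0.295
[ 0.475 -0.089  0.31 ] tip [ 0.48 -0.09  0.29] [[0.552, -0.147, 0.374], [0.46, 0.018, 0.35]] zmin 0.35
[[-1, -3, -8], [0, -7, -17], [2, -10, -28], [5, -13, -40], [9, -16, -54], [14, -18, -69], [19, -19, -86], [25, -19, -104], [30, -19, -124], [35, -17, -145]]
[[0.054, 0.019, 0.101], [0.108, 0.039, 0.198], [0.165, 0.059, 0.292], [0.222, 0.08, 0.382], [0.281, 0.101, 0.468], [0.342, 0.123, 0.55], [0.403, 0.145, 0.627], [0.466, 0.166, 0.7], [0.529, 0.188, 0.767], [0.594, 0.21, 0.83]]
jar (np.int64(226), np.int64(208)) 0 None
in (np.int64(200), np.int64(196)) 40 (np.float64(195.625), np.float64(203.725))
```

send_rows(xyz=[[-1, -3, -8], [0, -7, -17], [2, -10, -28], [5, -13, -40], [9, -16, -54], [14, -18, -69], [19, -19, -86], [25, -19, -104], [30, -19, -124], [35, -17, -145]], dr=[[0.054, 0.019, 0.101], [0.108, 0.039, 0.198], [0.165, 0.059, 0.292], [0.222, 0.08, 0.382], [0.281, 0.101, 0.468], [0.342, 0.123, 0.55], [0.403, 0.145, 0.627], [0.466, 0.166, 0.7], [0.529, 0.188, 0.767], [0.594, 0.21, 0.83]], jaw=26)

```text
time: 21.58
position: [0.4699, -0.0595, 0.3402]
tool_rot: [3.085, 0.585, -0.003]
ft_force: [-0.8, 0.6, -0.4]
grip_width: 0.297
grip_force: 0.0
```

```bash
python3 - <<'E'
from t2 import *
from h import delta
print(q0.round(2)); delta([.444,.202,.345],Rt(-1.705,0))
E
```

```text
(np.float64(1.4875573430147362e-05), array([ 2.50553402e-01,  4.68297275e-01, -1.68544965e-03,  5.14401070e-01,
       -6.30178704e-05,  3.51516341e-01, -1.69320105e-02, -1.01156173e-02,
       -1.35559233e-03,  4.49757933e-04]), array([-1,  1, -1,  1, -1,  1, -1]), array([0.002, 0.002, 0.002, 0.002, 0.001, 0.001, 0.001, 0.   , 0.   ]))
[-0.58 -0.13  0.59  1.72  0.07  1.53 -1.19]
mm [71.7, -252.8, -5.3] dr [0.002, 0.002, 0.509]
```

send_rows(xyz=[[7, -25, -1], [14, -51, -2], [22, -76, -3], [29, -101, -4], [36, -126, -5], [43, -152, -5], [50, -177, -5], [57, -202, -5], [65, -228, -5], [72, -253, -5]], dr=[[0, 0, 0.05], [0, 0, 0.1], [0, 0, 0.15], [0, 0, 0.2], [0, 0, 0.25], [0, 0, 0.3], [0, 0, 0.36], [0, 0, 0.41], [0, 0, 0.46], [0, 0, 0.51]])

```text
time: 22.42
position: [0.444, 0.2028, 0.3436]
tool_rot: [3.129, -0.211, 0.0]
ft_force: [0.5, 0.4, 0.9]
grip_width: 0.301
grip_force: 0.0
```

```bash
python3 - <<'E'
from h import *
print(get_state()["joint_positions"].round(2)); delta([.444,.202,.345],Rt(-1.705,0))
a=get_image("scene");b=get_image("top")
cv2.imwrite("pics/p6.png",np.hstack([cv2.resize(i[110:290,130:270],None,fx=2.8,fy=2.8,interpolation=3) for i in (a,b)])[:,:,::-1])
E
```

```text
[-0.75 -0.06  0.25  1.67  0.02  1.53 -2.21]
mm [0.1, 0.8, -1.4] dr [0.005, -0.001, -0.0]
```

View pics/p6.png

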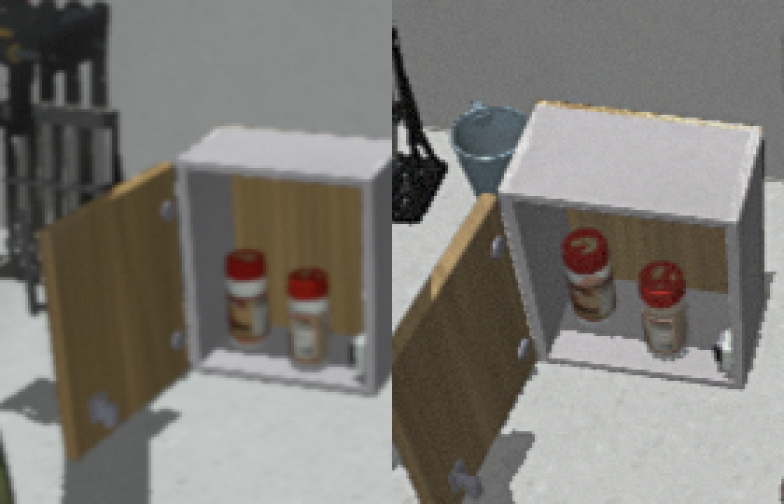

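Both jars are standing upright in the cupboard: the new cap is at top pixel (226,208), as predicted for x 40, y -20 mm. Next I re-grip the bar.

send_rows(xyz=[[0, 1, 20], [0, 1, 40], [0, 1, 55], [0, 1, 70], [0, 1, 80], [0, 1, 90], [0, 1, 100], [0, 1, 107], [0, 1, 108], [0, 1, 108]], dr=[[0, 0, 0], [0, 0, 0], [0, 0, 0], [0, 0, 0], [0, 0, 0], [0, 0, 0], [0, 0, 0], [0, 0, 0], [0, 0, 0], [0, 0, 0]])

```text
time: 23.35
position: [0.444, 0.2004, 0.236]
tool_rot: [3.131, -0.209, -0.0]
ft_force: [0.2, -0.5, -0.2]
grip_width: 0.298
grip_force: 0.0
```

send_rows(xyz=[[0, 0, 0], [0, 0, 0], [0, 0, 0], [0, 0, 0], [0, 0, 0], [0, 0, 0], [0, 0, 0], [0, 0, 0], [0, 0, 0], [0, 0, 0]], dr=[[0, 0, 0], [0, 0, 0], [0, 0, 0], [0, 0, 0], [0, 0, 0], [0, 0, 0], [0, 0, 0], [0, 0, 0], [0, 0, 0], [0, 0, 0]], jaw=0, grip_force=30)

```text
time: 24.18
position: [0.4443, 0.2007, 0.2367]
tool_rot: [3.132, -0.209, 0.001]
ft_force: [0.3, -0.2, 4.3]
grip_width: 0.105
grip_force: 30.0
```

```bash
python3 - <<'E'
from h import *
# circle through recorded bar/TCP points (shut, mid, open) for the hinge centre
P=np.array([[.5752,-.0508],[.4929,-.0059],[.4375,.1743],[.4462,.2014]])
s=least_squares(lambda c:np.hypot(*(P-c[:2]).T)-c[2],[.612,.13,.187]); H=s.x[:2]; print(s.x,s.fun.round(4))
st=get_state(); R0=R.from_rotvec(st["tool_rot"]); x=st["position"]; print(x,st["grip_width"],st["ft_force"].round(1))
ang=lambda v:np.arctan2(v[1],v[0])
tot=(ang(P[0]-H)-ang(x[:2]-H))%(2*np.pi); print("total",tot)
X=[];Y=[]
for t in np.linspace(0,tot,21)[1:]:
    Rz=R.from_rotvec([0,0,t]); v=Rz.apply(np.r_[x[:2]-H,0]); d=np.r_[H,0]+v-np.r_[x[:2],0]
    X.append((R0.inv().apply(d)*1000).round(1).tolist()); Y.append([0,0,round(-t,3)])
print(X[:10],Y[:10])
E
```

```text
[0.6213478  0.13200374 0.18851038] [ 0.     -0.0001  0.0001 -0.0001]
[0.44432674 0.20071656 0.23669994] 0.1048228046583382 [ 0.3 -0.2  4.3]
total 1.6937778696374348
[[-3.1, 15.8, 0.0], [-4.9, 31.8, 0.1], [-5.3, 47.8, 0.1], [-4.3, 63.9, 0.2], [-2.0, 79.8, 0.2], [1.6, 95.4, 0.3], [6.6, 110.7, 0.3], [12.8, 125.6, 0.4], [20.3, 139.8, 0.4], [28.9, 153.4, 0.5]] [[0, 0, np.float64(-0.085)], [0, 0, np.float64(-0.169)], [0, 0, np.float64(-0.254)], [0, 0, np.float64(-0.339)], [0, 0, np.float64(-0.423)], [0, 0, np.float64(-0.508)], [0, 0, np.float64(-0.593)], [0, 0, np.float64(-0.678)], [0, 0, np.float64(-0.762)], [0, 0, np.float64(-0.847)]]
```

send_rows(xyz=[[-3.1, 15.8, 0], [-4.9, 31.8, 0], [-5.3, 47.8, 0], [-4.3, 63.9, 0], [-2, 79.8, 0], [1.6, 95.4, 0], [6.6, 110.7, 0], [12.8, 125.6, 0], [20.3, 139.8, 0], [28.9, 153.4, 0]], dr=[[0, 0, -0.085], [0, 0, -0.169], [0, 0, -0.254], [0, 0, -0.339], [0, 0, -0.423], [0, 0, -0.508], [0, 0, -0.593], [0, 0, -0.678], [0, 0, -0.762], [0, 0, -0.847]])

```text
time: 25.02
position: [0.4529, 0.0442, 0.2367]
tool_rot: [2.939, 1.103, 0.0]
ft_force: [3.7, 2.1, -1.1]
grip_width: 0.105
grip_force: 30.0
```

```bash
cat > arc.py <<'E'
from h import *
import sys
H=np.array([.6213,.1320]); P0=np.array([.5752,-.0508]); n=int(sys.argv[1]); r=.1885
st=get_state(); R0=R.from_rotvec(st["tool_rot"]); x=st["position"]; print(x,st["grip_width"],st["ft_force"].round(1))
ang=lambda v:np.arctan2(v[1],v[0])
a0=ang(x[:2]-H); tot=(ang(P0-H)-a0)%(2*np.pi)-float(sys.argv[2]); tot=(tot+np.pi)%(2*np.pi)-np.pi; print("remaining",tot+float(sys.argv[2]))
X=[];Y=[]
for t in np.linspace(0,tot,n+1)[1:]:
    d=np.r_[H+r*np.array([np.cos(a0+t),np.sin(a0+t)])-x[:2],0]
    X.append((R0.inv().apply(d)*1000).round(1).tolist()); Y.append([0,0,round(float(-t),3)])
print(X[:10]);print(Y[:10])
E
python3 arc.py 10 0.25
```

```text
[0.45291202 0.04422842 0.23674153] 0.10468419597805063 [ 3.7  2.1 -1.1]
remaining 0.8432595951898127
[[-1.0, 11.3, 0.0], [-2.6, 22.3, 0.1], [-3.6, 33.5, 0.1], [-3.9, 44.6, 0.1], [-3.6, 55.8, 0.2], [-2.6, 67.0, 0.2], [-1.0, 78.0, 0.2], [1.3, 89.0, 0.3], [4.3, 99.7, 0.3], [7.9, 110.3, 0.3]]
[[0, 0, -0.059], [0, 0, -0.119], [0, 0, -0.178], [0, 0, -0.237], [0, 0, -0.297], [0, 0, -0.356], [0, 0, -0.415], [0, 0, -0.475], [0, 0, -0.534], [0, 0, -0.593]]
```

send_rows(xyz=[[-1, 11.3, 0], [-2.6, 22.3, 0], [-3.6, 33.5, 0], [-3.9, 44.6, 0], [-3.6, 55.8, 0], [-2.6, 67, 0], [-1, 78, 0], [1.3, 89, 0], [4.3, 99.7, 0], [7.9, 110.3, 0]], dr=[[0, 0, -0.059], [0, 0, -0.119], [0, 0, -0.178], [0, 0, -0.237], [0, 0, -0.297], [0, 0, -0.356], [0, 0, -0.415], [0, 0, -0.475], [0, 0, -0.534], [0, 0, -0.593]])

```text
time: 25.85
position: [0.5304, -0.0349, 0.2368]
tool_rot: [2.49, 1.91, -0.006]
ft_force: [-0.6, -0.6, 2.6]
grip_width: 0.104
grip_force: 30.0
```

```bash
python3 arc.py 10 -0.005
```

```text
[ 0.53035681 -0.03489178  0.2367642 ] 0.1043053367378207 [-0.6 -0.6  2.6]
remaining 0.2518999851246412
[[0.4, 5.1, -0.0], [-0.5, 9.8, 0.0], [-1.3, 14.6, 0.0], [-2.1, 19.4, 0.0], [-2.6, 24.2, 0.0], [-3.1, 29.0, 0.0], [-3.4, 33.9, 0.0], [-3.7, 38.7, 0.0], [-3.7, 43.5, 0.0], [-3.7, 48.4, 0.0]]
[[0, 0, -0.026], [0, 0, -0.051], [0, 0, -0.077], [0, 0, -0.103], [0, 0, -0.128], [0, 0, -0.154], [0, 0, -0.18], [0, 0, -0.206], [0, 0, -0.231], [0, 0, -0.257]]
```

send_rows(xyz=[[0, 5.1, 0], [-0.5, 9.8, 0], [-1.3, 14.6, 0], [-2.1, 19.4, 0], [-2.6, 24.2, 0], [-3.1, 29, 0], [-3.4, 33.9, 0], [-3.7, 38.7, 0], [-3.7, 43.5, 0], [-3.7, 48.4, 0]], dr=[[0, 0, -0.026], [0, 0, -0.051], [0, 0, -0.077], [0, 0, -0.103], [0, 0, -0.128], [0, 0, -0.154], [0, 0, -0.18], [0, 0, -0.206], [0, 0, -0.231], [0, 0, -0.257]])

```text
time: 26.68
position: [0.5754, -0.0526, 0.2367]
tool_rot: [2.228, 2.21, -0.01]
ft_force: [-14.8, -0.9, 11.6]
grip_width: 0.102
grip_force: 30.0
```

```bash
python3 arc.py 1 0
```

```text
[ 0.57544196 -0.05258956  0.23673628] 0.1015617700505965 [-14.8  -0.9  11.6]
remaining -0.003534252536987026
[[1.8, -0.3, -0.0]]
[[0, 0, 0.004]]
```

send_rows(xyz=[[0, 0, 0], [0, 0, 0], [0, 0, 0], [0, 0, 0], [0, 0, -8], [0, 0, -25], [0, 0, -50], [0, 0, -75], [0, 0, -100], [0, 0, -120]], dr=[[0, 0, 0], [0, 0, 0], [0, 0, 0], [0, 0, 0], [0, 0, 0], [0, 0, 0], [0, 0, 0], [0, 0, 0], [0, 0, 0], [0, 0, 0]], jaw=26)

```text
time: 27.52
position: [0.5765, -0.0491, 0.3598]
tool_rot: [2.226, 2.211, -0.001]
ft_force: [0.0, -0.6, 0.4]
grip_width: 0.302
grip_force: 0.0
```

```bash
python3 - <<'E'
from h import *
st=get_state(); print(st["position"],st["ft_force"].round(1))
# compare the door/handle patch with the first (shut) pictures: best shift of the patch
for n,(x0,x1,y0,y1) in (("scene",(205,268,200,255)),("top",(185,262,215,256))):
    a=cv2.cvtColor(get_image(n),cv2.COLOR_RGB2GRAY); b=cv2.cvtColor(cv2.imread(f"pics/{n}0.png"),cv2.COLOR_BGR2GRAY)
    m=cv2.matchTemplate(a[y0-8:y1+8,x0-8:x1+8],b[y0:y1,x0:x1],cv2.TM_CCOEFF_NORMED); _,v,_,l=cv2.minMaxLoc(m); print(n,round(v,3),(l[0]-8,l[1]-8))
    for nm,(u,w) in {"scene":{"timer":(283,270),"shaker":(379,270)},"top":{"timer":(282,285),"shaker":(380,286)}}[n].items():
        m=cv2.matchTemplate(a[w-22:w+22,u-22:u+22],b[w-14:w+14,u-14:u+14],cv2.TM_CCOEFF_NORMED); _,v,_,l=cv2.minMaxLoc(m); print(nm,round(v,3),(l[0]-8,l[1]-8))
E
```

```text
[ 0.57653089 -0.04912248  0.35981184] [ 0.  -0.6  0.4]
scene 0.869 (0, 0)
timer 1.0 (0, 0)
shaker 0.998 (0, 0)
top 0.88 (0, 0)
timer 0.998 (0, 0)
shaker 0.988 (0, 0)
```

The door matches its shut picture with no shift, and the timer and salt shaker have not moved. Handing in.

```bash
python3 -c "
from bench import *
print(close_job())"
```

```text
the job is handed in; nothing more can be done
None
```

I've handed the job in at about 27.5 s of the 72 s allowed: the red-capped jar stands upright inside the cupboard and the door is pushed fully shut. The door and the left-alone items match their opening pictures with no shift, but I judged the catch by the door staying shut after release, not by a direct reading.

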